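Re-hang the sprung cover of a ferrule checking fixture and hold it down for the hinge pin

TASK

The cover of the blue checking fixture is off and its hinge pin is out. Take the cover by its handle and set it level on the open rim of the fixture, with the hinge barrel on the cover going in between the two hinge barrels on the fixture; four spring lifters under it keep it standing proud, so then press it down fully home until the holes of all three barrels line up, and finish while still holding it down there, so that I can slide the pin through. Leave the other things on the table where they are.

Things in the scene. Friction and masses are not known exactly. Their poses are not given: they have to be found in the camera images.
- cover_grip (a point): Centre of the cover's black handle: a bar 112 mm long (cover's y), 14 wide (x), 16 high on two posts 88 mm apart, 22 mm free under it; its centre is 30 mm above the plate's top, 44 mm above the table at the start. Axes: z up, x towards the cover's hinge edge (steel leaf and barrel), y along the handle. The cover weighs about 0.4 kg and nearly balances here.
- cover_seat (a point): Centre of the underside of the loose cover's grey plate, 140 x 160 x 6 mm (x by y), 36 mm below the handle's centre; cover's axes. The cover lies right side up on the table. Round the underside a locating lip reaches 8 mm down and drops inside the fixture's rim with 1.2 mm play on each side, 4 mm at its stepped-in lower 3 mm.
- cover_bore (a point): Centre of the bore of the cover's hinge barrel: steel tube of 16 mm outside diameter, 40 mm long along y, 9 mm bore, rounded ends. It lies 81 mm in +x from the handle's centre and 35 mm below it, 1 mm above the underside of the plate. Axes are the cover's.
- fixture_rim (a point): Centre of the open rim of the blue fixture, a box 140 x 160 mm (x by y) outside with 10 mm walls, fixed on the table, rim 50 mm above it. Axes: z up, x towards its hinge side, y along the hinge; the cover's axes must lie parallel to these. On the lifters the handle's centre stands 42 mm above the rim; fully home the plate lies on the rim, the handle's centre 36 mm above it.
- fixture_bore (a point): Point midway between the fixture's two hinge barrels on the line of their bores, 81 mm in +x from the rim's centre, 1 mm above it: where the cover's bore centre belongs. The barrels are steel tubes, 16 mm outside, 9 mm bore, 26 mm long, rounded ends, with a 44 mm gap between them (2 mm play on each side of the cover's barrel). Fixture's axes.
- lifter_0 (a joint): Travel (m) of one of four equal spring lifters, steel plungers of 10 mm diameter in the inside corners of the fixture (51 mm in x, 61 mm in y from its centre): 0 up, 6 mm proud of the rim; 0.006 pressed level with the rim, the cover home. Together they push up with 7 N at 0 and 11.5 N at 0.006, more than the cover weighs: let go, it rises again.
- hinge_pin: Bent steel hinge pin, 6 mm diameter, 110 mm long (its x) with a 24 mm bent end, lying loose on the table; origin at the middle of its length on the table. Not to be moved.
- sand_block: Dark grey abrasive block 34 x 68 x 24 mm lying loose; origin under its centre. Not to be moved.
- rubber_block: White eraser block 30 x 50 x 18 mm lying loose; origin under its centre. Not to be moved.
- club_head_1: Black club head 70 x 119 x 50 mm lying loose; origin under its centre. Not to be moved.

How it is judged:
On the way:
1. the cover sits level on its lifters within the rim, its barrel between the fixture's barrels (x of cover_bore in the frame of fixture_bore between -0.003 and 0.003 m and y of cover_bore in the frame of fixture_bore between -0.004 and 0.004 m and z of cover_bore in the frame of fixture_bore below 0.009 m and angle between cover_grip's own z axis and vertical below 0.06 rad), for 0.2 s.
At the end, for the whole second after the job is handed in: Cover home on the rim, level (0.04 rad), still, and held by the gripper (over 1 N): its bore centre within 2 mm of the fixture's bore line across and in height, 4 mm along it, axes parallel within 0.04 rad; pin, blocks and club head within 30 mm of their places (x of cover_bore in the frame of fixture_bore between -0.002 and 0.002 m and z of cover_bore in the frame of fixture_bore between -0.002 and 0.002 m and y of cover_bore in the frame of fixture_bore between -0.004 and 0.004 m and angle between the y axis of cover_grip and the y axis of fixture_rim, either way round below 0.04 rad and angle between cover_grip's own z axis and vertical below 0.04 rad and contact force between the fingers and cover above 1 N and linear speed of cover below 0.01 m/s and distance of each of hinge_pin, sand_block, rubber_block, club_head_1 from where it was at the start of the episode below 0.03 m); the arm keeps its last pose, push and grip.
It fails at once if a thing on the table was pushed away (distance of any of hinge_pin, sand_block, rubber_block, club_head_1 from where it was at the start of the episode above 0.03 m).
It also fails if it takes over 40 s, if anything falls off the work surface, if the arm or the gripper's body presses on something with over 40 N, if the wrist force passes 120 N, or if a joint passes its speed limit or range.

ROBOT

A 6-joint arm with a two-finger parallel gripper is mounted at the origin on a cart in front of the work surface, level with it; the furniture and walls round the work are solid. World frame = base frame: x ahead of the robot, y to its left, z up, the work surface at z = 0. Lengths are in m, angles in rad, forces in N, time in s.
With the tool pointing down it reaches from about 0.275 to 0.875 m from the base axis. Payload 12.5 kg.
Tool frame: the origin (TCP) lies at the very end of the fingers, on their centre line; the grasp point (between the pads) lies 19 mm behind it; x points along the fingers, y is the direction in which the jaws open and shut, and the axes are right-handed (so a half turn about x gives the same grasp; the last joint's range is limited). The gripper opens to 85 mm and grips with 20 to 120 N. Pads are 22 mm wide; open, the fingers measure 114 mm over their backs; the gripper's body (76 mm by 85 mm) begins 54 mm behind the grasp point. The pads swing forward as they close: fully open they stand 13 mm farther back than shut.
Start: joints at [1.211, 0.351, 1.652, -0, 1.139, -0.085], TCP at [0.149, 0.529, 0.231] pointing down, gripper open.
Joint ranges: [-2.75, 2.75], [-0.79, 2.1], [0.01, 2.65], [-1.57, 4.71], [0.07, 3.14], [-2.87, 2.87]. Speed limits (rad/s): [2.22, 2.22, 2.79, 3.14, 3.14, 3.14].

INTERFACE

Orientations are given as a 3x3 rotation matrix whose columns are the frame's x, y, z axes.
In Python, from bench import manip gives the robot as it stands. Calls block until the motion is done:
- manip.move_ptp(position, orientation): joint-space move of the TCP to a pose.
- manip.move_l(position, attitude=None, max_speed=0.15): straight line of the TCP; attitude=None keeps the orientation; max_speed is the mean speed in m/s.
- manip.move_j(angles): joint-space move.
- manip.set_gripper(opening, effort=None): opening from 0.0 (shut) to 1.0 (fully open); effort is the grip in N (None keeps the last); returns when the fingers have stopped.
- manip.dwell(seconds).
- manip.inverse_kinematics(position, orientation): joint angles nearest the present ones, or None.
- manip.grab_frame(name): name is "side" or "top" or "wrist"; returns (picture, depth): 420x560x3 uint8, red, green, blue; 420x560 float32, m along the optical axis (not along the pixel's ray), 0 where there is no reading.
- manip.get_calibration(name): a dict with "camera_matrix" (3x3 intrinsics, pixels), "R" (3x3) and "t" (3): a world point X has camera coordinates R X + t. Camera axes: x right, y down, z forward; pixel columns grow to the right and rows downward; lengths in m; the calibration is good to about 2 mm. A picture is of the moment at which its call begins: read the wrist's pose just before it. get_calibration takes no time and is no camera call; for the wrist camera it gives the pose at the moment of the call.
A pose or a line that the arm cannot do raises manip.Unreachable and nothing moves.
- manip.sign_off(): hands the job in, once; it reports no verdict.
Trained networks look in the newest picture that a camera, given by its name, has taken for a name from the list of things; names that differ only in an ending like _2 or _b are one class to them, and where a whole thing is asked for, a point or a joint stands for the part that bears it (a point fixed in the world has none). Each returns a list of dicts, best first, with "confidence" (0 to 1); they miss things now and then, are a little off and sometimes report something else, mostly with a low value. They report only what shows in the picture. A call takes as long as a camera call.
- manip.look_for(camera, name): "at" ([x, y, z] in m, in world coordinates, good to about 4 mm: the middle of the surface that is visible of it).
Readings, each from a call of its own:
- manip.current_time(): time.
- manip.current_qpos(): joint angles.
- manip.current_joint_vel(): joint speeds.
- manip.current_joint_torque(): joint torques, N m.
- manip.current_ee_pos(): TCP position.
- manip.current_tcp_rot(): TCP orientation.
- manip.current_force(): force on the tool from outside, world axes, zero at the start.
- manip.current_ft_torque(): the same for the moment, N m.
- manip.current_grip_width(): opening from 0.0 (shut) to 1.0 (fully open).
Only numpy, scipy, OpenCV 4.12 (cv2) and the standard library are available. Lean on these libraries where they do the work, as an engineer would, in place of code of your own. Each camera call takes 0.05 s, during which the arm holds its last target.

## Working session

There is one attempt and no reset: what is moved stays moved. The work goes in short steps, each a Python script; the robot and the scene stay as the last script left them, time stands still between calls to the robot, and variables do not carry over. Pictures are saved under pics/ and viewed, and the job is handed in when it is done.

```bash
mkdir -p pics; ls
python3 - <<'E'
from bench import manip
import cv2, numpy as np
for n in ["side","top","wrist"]:
    c=manip.get_calibration(n)
    im,d=manip.grab_frame(n)
    cv2.imwrite(f"pics/a_{n}.png",im[:,:,::-1]); np.savez(f"pics/a_{n}.npz",im=im,d=d,K=c["camera_matrix"],R=c["R"],t=c["t"])
    print(n,c["camera_matrix"].round(1).tolist(),(-c["R"].T@c["t"]).round(3),c["R"][2].round(2))
for n in ["top","side"]:
  for k in ["cover_grip","cover_bore","fixture_rim","fixture_bore","lifter_0","hinge_pin","sand_block","rubber_block","club_head_1"]:
    try: print(n,k,[(np.round(o["at"],3).tolist(),round(o["confidence"],2)) for o in manip.look_for(n,k)[:4]])
    except Exception as e: print(n,k,repr(e))
print(manip.current_time(),manip.current_force())
E
```

```text
pics
side [[449.7, 0.0, 283.5], [0.0, 449.7, 211.3], [0.0, 0.0, 1.0]] [-0.315 -0.272  0.775] [ 0.77  0.25 -0.59]
top [[461.7, 0.0, 272.3], [0.0, 461.7, 211.4], [0.0, 0.0, 1.0]] [0.468 0.016 1.118] [ 0.14 -0.01 -0.99]
wrist [[365.6, 0.0, 277.8], [0.0, 365.6, 208.8], [0.0, 0.0, 1.0]] [0.073 0.551 0.373] [ 0.29 -0.08 -0.95]
top cover_grip []
top cover_bore [([0.504, -0.163, 0.015], 0.97)]
top fixture_rim [([0.499, 0.222, 0.022], 0.96)]
top fixture_bore [([0.502, 0.221, 0.02], 0.69), ([0.724, 0.015, 0.02], 0.68)]
top lifter_0 []
top hinge_pin [([0.501, 0.218, 0.017], 0.68), ([0.493, 0.004, 0.006], 0.43)]
top sand_block [([0.724, -0.108, 0.026], 0.75)]
top rubber_block [([0.727, 0.016, 0.02], 0.59)]
top club_head_1 [([0.682, 0.354, 0.031], 0.82), ([0.505, -0.166, 0.02], 0.59)]
side cover_grip [([0.497, -0.174, 0.017], 0.85), ([0.669, 0.35, 0.028], 0.17)]
side cover_bore [([0.495, -0.175, 0.014], 0.84), ([0.487, 0.22, 0.035], 0.29)]
side fixture_rim [([0.49, 0.218, 0.031], 0.62)]
side fixture_bore [([0.494, 0.218, 0.032], 0.96)]
side lifter_0 []
side hinge_pin [([0.492, 0.008, 0.007], 0.41)]
side sand_block [([0.712, -0.105, 0.025], 0.76), ([0.726, 0.013, 0.016], 0.72)]
side rubber_block [([0.726, 0.013, 0.018], 0.62)]
side club_head_1 [([0.668, 0.348, 0.027], 0.82), ([0.493, 0.22, 0.029], 0.58), ([0.711, -0.105, 0.022], 0.15)]
1.05 [ 0.70576553 -0.24144543 -0.2843287 ]
```

View pics/a_top.png

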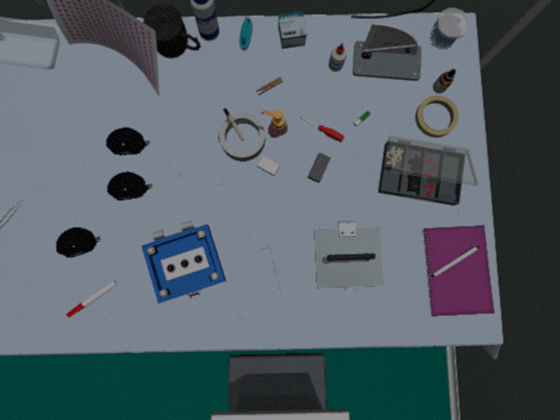

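View pics/a_side.png

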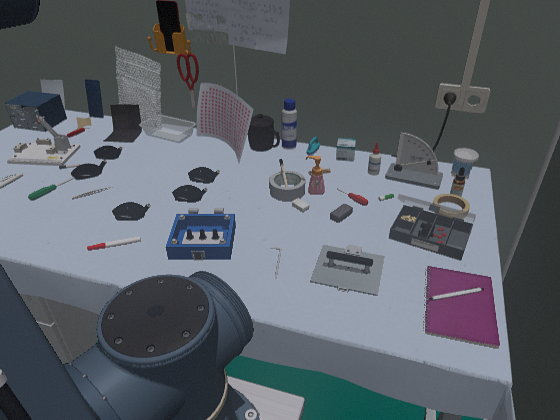

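View pics/a_wrist.png

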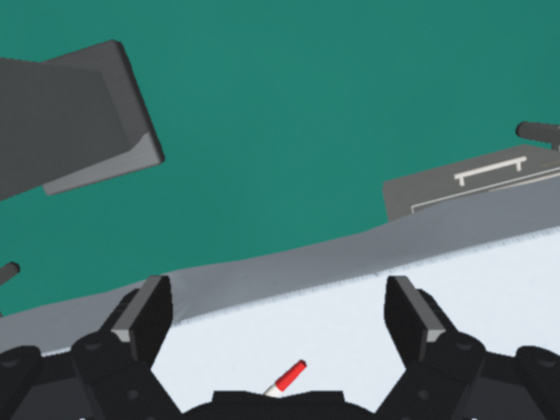

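The top picture shows the fixture at (184,262), its hinge barrels at (158,235) and (187,225). The cover is at (349,257), with its handle at (328..375,258) and its barrel at (347,229). The pin is at (275,270), between the two. I'll do a rough pose fit first, then close wrist views.

```bash
cat > h.py <<'E'
import numpy as np, cv2
def load(n):
    z=np.load(n); return z["im"],z["d"],z["K"],z["R"],z["t"]
def pts(d,K,R,t):
    v,u=np.mgrid[:d.shape[0],:d.shape[1]]
    c=np.stack([(u-K[0,2])/K[0,0]*d,(v-K[1,2])/K[1,1]*d,d],-1)
    return (c-t)@R
def onplane(u,v,z,K,R,t):
    u=np.atleast_1d(u).astype(float); v=np.atleast_1d(v).astype(float)
    r=np.stack([(u-K[0,2])/K[0,0],(v-K[1,2])/K[1,1],np.ones_like(u)],-1)@R
    o=-R.T@t
    return o+r*((z-o[2])/r[:,2])[:,None]
def proj(X,K,R,t):
    c=np.atleast_2d(X)@R.T+t
    p=c@K.T
    return p[:,:2]/p[:,2:]
E
python3 - <<'E'
from h import *
im,d,K,R,t=load("pics/a_top.npz")
P=pts(d,K,R,t)
hsv=cv2.cvtColor(im,cv2.COLOR_RGB2HSV)
m=((hsv[...,0]>100)&(hsv[...,0]<125)&(hsv[...,1]>150)).astype(np.uint8)
m[:, :120]=0; m[:,250:]=0; m[:210]=0
c=max(cv2.findContours(m,0,2)[0],key=cv2.contourArea)
w=onplane(c[:,0,0],c[:,0,1],0.05,K,R,t)
r=cv2.minAreaRect((w[:,:2]*1000).astype(np.float32)); print("fixture",r)
# handle: dark px in the cover zone
g=im.max(2); m=np.zeros_like(g); m[240:275,318:382]=(g[240:275,318:382]<60)
c=max(cv2.findContours(m,0,2)[0],key=cv2.contourArea)
w=onplane(c[:,0,0],c[:,0,1],0.05,K,R,t)
print("handle",cv2.minAreaRect((w[:,:2]*1000).astype(np.float32)))
for uv in [(349,257),(330,280),(349,229),(310,220),(184,228),(158,236),(200,235),(300,260)]:
    print(uv,P[uv[1],uv[0]].round(4))
from bench import manip
print(manip.current_tcp_rot().round(3).tolist())
c=manip.get_calibration("wrist"); Rt=manip.current_tcp_rot(); 
print("cam in tool",(Rt.T@(-c["R"].T@c["t"]-manip.current_ee_pos())).round(4), (Rt.T@c["R"].T).round(3).tolist())
E
```

```text
fixture ((501.0345458984375, 216.77963256835938), (138.6383514404297, 158.38023376464844), 17.171932220458984)
handle ((504.5719909667969, -168.9640350341797), (14.707119941711426, 109.01382446289062), 0.3602958917617798)
(349, 257) [ 0.5052 -0.1654  0.0504]
(330, 280) [ 0.4533 -0.1244  0.0127]
(349, 229) [ 0.5731 -0.1739  0.0173]
(310, 220) [ 0.5988 -0.0829 -0.0008]
(184, 228) [0.5798 0.2138 0.055 ]
(158, 236) [0.5626 0.2738 0.0541]
(200, 235) [0.5627 0.1767 0.0561]
(300, 260) [ 0.5022 -0.0554  0.0017]
[[-0.0, 0.271, 0.962], [0.0, 0.962, -0.271], [-1.0, 0.0, -0.0]]
cam in tool [-0.1417  0.0005 -0.0793] [[-0.0, -0.303, 0.953], [1.0, -0.0, 0.0], [0.0, 0.953, 0.303]]
```

```bash
cat >> h.py <<'E'
def tool(yaw,s):
    """tool down, jaw axis along s * (object's x at yaw)"""
    y=s*np.array([np.cos(yaw),np.sin(yaw),0]); x=np.array([0,0,-1.])
    return np.stack([x,y,np.cross(x,y)],1)
E
python3 - <<'E'
from h import *
from bench import manip
for s in (1,-1):
    for nm,p,yaw in [("fix",(0.501,0.217,0.25),np.radians(17.2)),("fixlow",(0.501,0.217,0.07),np.radians(17.2)),("cov",(0.505,-0.168,0.2),0.006),("covlow",(0.505,-0.168,0.03),0.006)]:
        q=manip.inverse_kinematics(np.array(p),tool(yaw,s)); print(s,nm,None if q is None else np.round(q,2))
E
```

```text
1 fix [ 0.32  0.32  1.64 -0.    1.18  0.02]
1 fixlow [ 0.32  0.56  1.78 -0.    0.79  0.02]
1 cov [-0.41  0.35  1.73 -0.    1.06 -0.41]
1 covlow [-0.41  0.61  1.83 -0.    0.7  -0.41]
-1 fix None
-1 fixlow None
-1 cov [-0.41  0.35  1.73 -0.    1.06  2.73]
-1 covlow [-0.41  0.61  1.83 -0.    0.7   2.73]
```

View fixture.

```bash
cat >> h.py <<'E'
def shot(name):
    from bench import manip
    c=manip.get_calibration("wrist")
    im,d=manip.grab_frame("wrist")
    cv2.imwrite(f"pics/{name}.png",im[:,:,::-1]); np.savez(f"pics/{name}.npz",im=im,d=d,K=c["camera_matrix"],R=c["R"],t=c["t"])
E
python3 - <<'E'
from h import *
from bench import manip
yf=np.radians(17.2); ex=np.array([np.cos(yf),np.sin(yf),0])
p=np.array([0.501,0.217,0.25])
manip.move_ptp(p,tool(yf,1)); print(manip.current_time()); manip.dwell(0.2)
shot("f1")
for k in ["fixture_rim","fixture_bore","lifter_0"]:
    print(k,[(np.round(o["at"],4).tolist(),round(o["confidence"],2)) for o in manip.look_for("wrist",k)[:5]])
manip.move_l(p+0.06*ex,max_speed=0.2);manip.dwell(0.2); shot("f2"); print(manip.current_time())
E
```

```text
2.7667
fixture_rim [([0.4988, 0.2216, 0.022], 0.56)]
fixture_bore [([0.4998, 0.2213, 0.0236], 0.75)]
lifter_0 []
3.8667
```

View pics/f1.png

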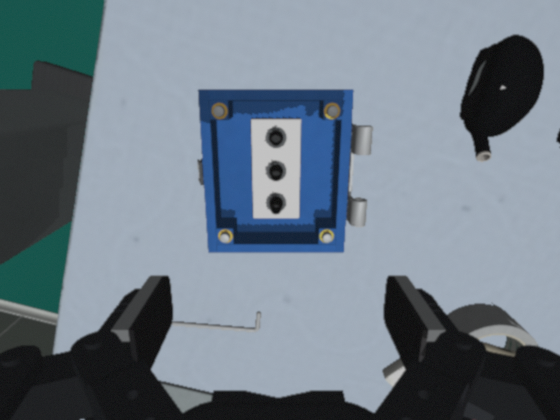

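View pics/f2.png

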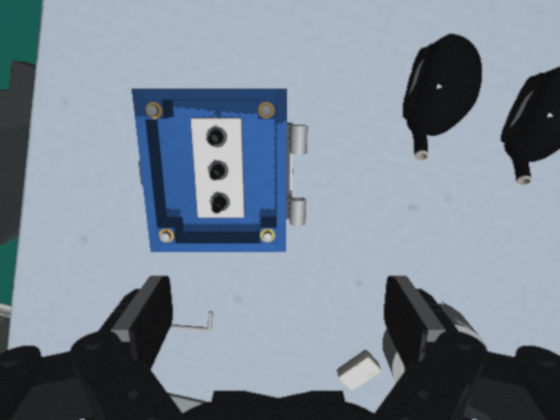

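The wrist views show the blue rim at (200..352, 90..252) with barrels at (361,139) and (357,212), so the hinge points right in the picture, which is +fixture x. Next I'll fit the rim edges from both views.

```bash
cat >> h.py <<'E'
from scipy.optimize import least_squares
from scipy.ndimage import map_coordinates, gaussian_filter
def rectseg(hx,hy,z,cx=0,cy=0,f=0.8,sides="NSEW"):
    C={"E":((hx,-hy),(hx,hy)),"W":((-hx,-hy),(-hx,hy)),"N":((-hx,hy),(hx,hy)),"S":((-hx,-hy),(hx,-hy))}
    out=[]
    for s in sides:
        a,b=[np.array(q)for q in C[s]]; m=(a+b)/2; a=m+(a-m)*f; b=m+(b-m)*f
        out.append(np.array([[*(a+np.array([cx,cy])),z],[*(b+np.array([cx,cy])),z]]))
    return out
def T(p): # x,y,z,yaw -> R,t
    c,s=np.cos(p[3]),np.sin(p[3]); return np.array([[c,-s,0],[s,c,0],[0,0,1]]),np.array(p[:3])
def measure(seg,p,view,n=40,w=6,chan=None,sign=0):
    im,d,K,R,t=view
    g=im.astype(float).mean(2) if chan is None else im[...,chan].astype(float)
    g=gaussian_filter(g,0.8)
    Rm,tm=T(p); X=seg[0]+np.linspace(0,1,n)[:,None]*(seg[1]-seg[0]); W=X@Rm.T+tm
    uv=proj(W,K,R,t); dr=uv[-1]-uv[0]; dr/=np.linalg.norm(dr); nr=np.array([-dr[1],dr[0]])
    s=np.arange(-w,w+.01,0.25)
    S=uv[:,None]+s[None,:,None]*nr
    G=map_coordinates(g,[S[...,1],S[...,0]],order=1,mode="nearest")
    D=np.gradient(G,axis=1); A=np.abs(D) if sign==0 else D*sign
    k=A.argmax(1); amp=A.max(1)
    off=s[k]
    k2=np.clip(k,1,len(s)-2); i=np.arange(n)
    a,b,c=A[i,k2-1],A[i,k2],A[i,k2+1]; den=a-2*b+c
    off=s[k2]+np.where(np.abs(den)>1e-9,0.5*(a-c)/np.where(den==0,1,den),0)*0.25
    ok=(amp>0.4*np.median(amp))&(k>0)&(k<len(s)-1)
    med=np.median(off[ok]) if ok.any() else 0
    ok&=np.abs(off-med)<1.5
    return X[ok],(uv+off[:,None]*nr)[ok],nr
def fit(segs,p0,views,iters=6,free=(0,1,2,3),w0=8,chan=None,verbose=True,prior=None):
    p=np.array(p0,float)
    for it in range(iters):
        M=[]
        for vi,v in enumerate(views):
            for si,s in enumerate(segs):
                r=measure(s,p,v,w=max(2.5,w0*0.6**it),chan=chan)
                if len(r[0])>5: M.append((vi,si)+r)
        def res(q):
            pp=p.copy(); pp[list(free)]=q; Rm,tm=T(pp); o=[]
            for vi,si,X,uv,nr in M:
                _,_,K,R,t=views[vi]; o.append((proj(X@Rm.T+tm,K,R,t)-uv)@nr)
            return np.concatenate(o)
        r=least_squares(res,p[list(free)],loss="soft_l1",f_scale=0.5,x_scale=1e-3)
        p[list(free)]=r.x
    if verbose:
        e=res(p[list(free)]); k=0
        for vi,si,X,uv,nr in M:
            print("  view",vi,"seg",si,len(X),"mean res px %.2f sd %.2f"%(e[k:k+len(X)].mean(),e[k:k+len(X)].std())); k+=len(X)
    return p
def overlay(view,segs,p,fn,box=None):
    im,d,K,R,t=view; o=cv2.resize(im[:,:,::-1],None,fx=1,fy=1).copy(); Rm,tm=T(p)
    for s in segs:
        uv=proj(s@Rm.T+tm,K,R,t); cv2.line(o,*[tuple(int(round(c)) for c in q) for q in uv],(0,0,255),1)
    if box: a,b,c,e=box; o=cv2.resize(o[b:e,a:c],None,fx=3,fy=3,interpolation=cv2.INTER_NEAREST)
    cv2.imwrite(fn,o)
E
python3 - <<'E'
from h import *
v=[load("pics/f1.npz"),load("pics/f2.npz")]
segs=rectseg(.07,.08,0)
p0=[.501,.217,.05,np.radians(17.2)]
p=fit(segs,p0,v,chan=0); print("free",p[:3].round(4),np.degrees(p[3]))
for i in (0,1):
    q=fit(segs,p0,[v[i]],chan=0,verbose=False); print(i,q[:3].round(4),np.degrees(q[3]))
q=fit(segs,p0,v,chan=0,free=(0,1,3),verbose=False); print("z fixed",q[:3].round(4),np.degrees(q[3]))
Rm,tm=T(p)
for im,d,K,R,t in v:
    P=pts(d,K,R,t); L=(P-tm)@Rm
    m=((abs(L[...,0])<.07)&(abs(L[...,1])<.08)&((abs(L[...,0])>.063)|(abs(L[...,1])>.073))&(d>0)&(abs(L[...,2])<.01)); print("rim depth z",np.median(P[m][:,2]),m.sum())
    m=(abs(L[...,0]-.083)<.004)&(abs(abs(L[...,1])-.035)<.008)&(L[...,2]>-.01); print("barrel top z",np.percentile(P[m][:,2],[50,90]))
    m=(P[...,2]<.02)&(abs(L[...,0]-.14)<.03)&(abs(L[...,1])<.08); print("table z",np.median(P[m][:,2]))
lift=[np.array([[sx*.051-.005,sy*.061,.006],[sx*.051+.005,sy*.061,.006]]) for sx in(1,-1) for sy in (1,-1)]
inn=rectseg(.06,.07,0)
bar=rectseg(.008,.013,.001,cx=.081,cy=.035,f=1)+rectseg(.008,.013,.001,cx=.081,cy=-.035,f=1)
overlay(v[0],segs+inn+lift+bar,p,"pics/f1o.png",(190,80,390,265))
E
```

```text
view 0 seg 0 40 mean res px -0.24 sd 0.08
  view 0 seg 1 40 mean res px 0.55 sd 0.09
  view 0 seg 2 24 mean res px -0.77 sd 0.66
  view 0 seg 3 33 mean res px -0.14 sd 0.32
  view 1 seg 0 40 mean res px 0.05 sd 0.02
  view 1 seg 1 40 mean res px -0.16 sd 0.01
  view 1 seg 2 18 mean res px 0.22 sd 0.27
  view 1 seg 3 38 mean res px 0.39 sd 0.52
free [0.4969 0.2185 0.0449] 17.228179979540467
0 [0.4972 0.2184 0.0439] 17.248957909660273
1 [0.4967 0.2184 0.0451] 17.124959860095167
z fixed [0.4978 0.2189 0.05  ] 17.1540549118374
rim depth z 0.04799723670050487 4071
barrel top z [0.05724197 0.05840753]
table z 0.0013110429050811414
rim depth z 0.04799123253148321 4002
barrel top z [0.05714642 0.05849551]
table z 0.001311248029302473
```

View pics/f1o.png

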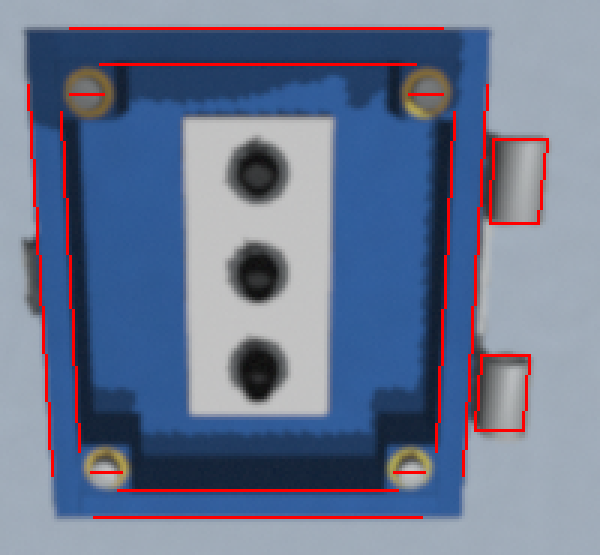

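Run:
```python
from h import *
from bench import manip
yc=0.006; ex=np.array([np.cos(yc),np.sin(yc),0])
p=np.array([0.5065,-0.171,0.214])
manip.move_ptp(p+0.06*ex,tool(yc,1)); manip.dwell(0.2); shot("c2")
manip.move_l(p,max_speed=0.2);manip.dwell(0.2)
shot("c1")
for k in ["cover_grip","cover_bore"]:
    print(k,[(np.round(o["at"],4).tolist(),round(o["confidence"],2)) for o in manip.look_for("wrist",k)[:5]])
print(manip.current_time(), manip.current_ee_pos(), manip.current_force())
v=[load("pics/c1.npz"),load("pics/c2.npz")]
segs=rectseg(.07,.08,0)
p0=[.504,-.169,.012,yc]
for ch in (None,0):
    q=fit(segs,p0,v,chan=ch); print("free",q[:3].round(4),np.degrees(q[3]))
    q=fit(segs,p0[:2]+[.014,yc],v,chan=ch,free=(0,1,3),verbose=False); print("zfix",q[:3].round(4),np.degrees(q[3]))
Rm,tm=T(q)
for im,d,K,R,t in v:
    P=pts(d,K,R,t); L=(P-tm)@Rm
    m=(abs(L[...,0]-.045)<.015)&(abs(L[...,1])<.06); print("plate z",np.median(P[m][:,2]))
    m=(abs(L[...,0])<.004)&(abs(L[...,1])<.04); print("handle z",np.median(P[m][:,2]))
    m=(abs(L[...,0]-.12)<.02)&(abs(L[...,1])<.08); print("table z",np.median(P[m][:,2]))
han=rectseg(.007,.056,.038,f=1); bar=rectseg(.008,.02,-.005,cx=.081,f=1)
overlay(v[0],segs+han+bar,q,"pics/c1o.png",(190,80,390,265))
```

```text
cover_grip [([0.5071, -0.1651, 0.0128], 0.64)]
cover_bore [([0.506, -0.1668, 0.0132], 0.81)]
6.425 [ 0.50682354 -0.170948    0.21384677] [-0.30438564  0.56467665  0.38212771]
  view 0 seg 0 40 mean res px -0.12 sd 0.34
  view 0 seg 1 40 mean res px 0.09 sd 0.35
  view 0 seg 2 28 mean res px -0.22 sd 0.48
  view 0 seg 3 40 mean res px 0.15 sd 0.32
  view 1 seg 0 40 mean res px -0.09 sd 0.31
  view 1 seg 1 40 mean res px 0.14 sd 0.36
  view 1 seg 2 28 mean res px -0.20 sd 0.46
  view 1 seg 3 40 mean res px 0.14 sd 0.39
free [ 0.5034 -0.1699  0.0119] 0.7742865327748877
zfix [ 0.5038 -0.1696  0.014 ] 0.7250477269053478
  view 0 seg 0 36 mean res px -0.18 sd 0.35
  view 0 seg 1 40 mean res px 0.03 sd 0.48
  view 0 seg 2 29 mean res px -0.31 sd 0.34
  view 0 seg 3 40 mean res px 0.20 sd 0.29
  view 1 seg 0 40 mean res px -0.12 sd 0.31
  view 1 seg 1 40 mean res px 0.29 sd 0.35
  view 1 seg 2 28 mean res px -0.16 sd 0.42
  view 1 seg 3 40 mean res px 0.17 sd 0.40
free [ 0.5035 -0.1699  0.012 ] 0.7956192561903114
zfix [ 0.5038 -0.1696  0.014 ] 0.7765055559472035
plate z 0.26156901036048824
handle z 0.28668293344113555
table z 0.0011846062382555311
plate z 0.2867496700046121
handle z 0.2800690153175218
table z 0.25820476278826765
```

View pics/c1o.png

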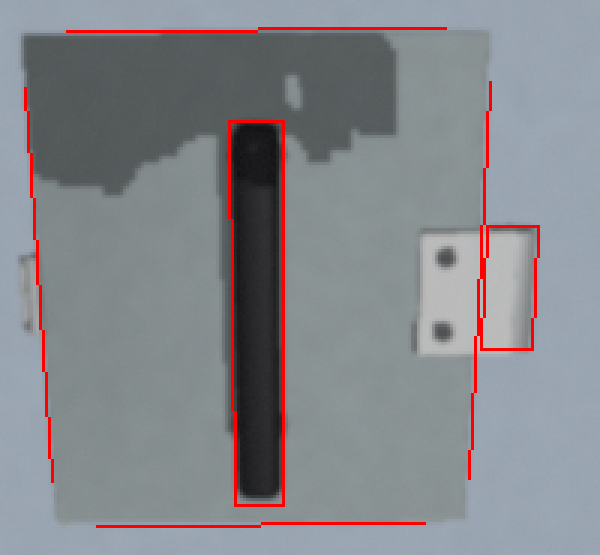

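View pics/c1.png

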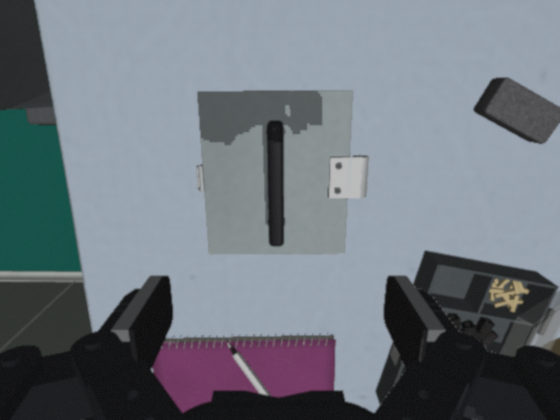

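Run:
```python
from h import *
from bench import manip
v=[load("pics/c1.npz"),load("pics/c2.npz")]
q=[.5038,-.1696,.014,np.radians(.76)]
Rm,tm=T(q)
for im,d,K,R,t in v:
    P=pts(d,K,R,t); L=(P-tm)@Rm; f=(P[...,2]<.1)&(d>0)
    for nm,m in [("plate",(abs(L[...,0]+.045)<.015)&(abs(L[...,1])<.06)),("handle",(abs(L[...,0])<.004)&(abs(L[...,1])<.045)),("table",(abs(L[...,0]+.1)<.02)&(abs(L[...,1])<.06))]:
        print(nm,np.median(P[m&f][:,2]).round(4),(m&f).sum())
# handle top edges, fit x only-ish
han=rectseg(.007,.056,0,f=.7,sides="EW")
h=fit(han,[.5038,-.1696,.052,q[3]],v,free=(0,3),w0=4); print("handle",h[:3].round(4),np.degrees(h[3]))
manip.set_gripper(0.7)
R=tool(q[3],1)
manip.move_l(np.array([q[0],q[1],.06]),R,max_speed=.2); print(manip.current_time())
manip.move_l(np.array([q[0],q[1],.025]),R,max_speed=.08); manip.dwell(.2)
print(manip.current_time(),manip.current_ee_pos().round(4),manip.current_force().round(2))
shot("g0")
```

```text
plate 0.013 3858
handle 0.051 966
table 0.0012 4830
plate 0.013 3842
handle 0.0508 1142
table 0.0012 4795
  view 0 seg 0 40 mean res px 1.01 sd 0.23
  view 0 seg 1 40 mean res px 0.70 sd 0.39
  view 1 seg 0 38 mean res px -1.60 sd 0.33
  view 1 seg 1 40 mean res px -0.58 sd 0.27
handle [ 0.5044 -0.1696  0.052 ] 0.8837368449514583
7.725
8.5083 [ 0.504  -0.1697  0.0254] [-0.11 -0.18  0.08]
```

View pics/g0.png

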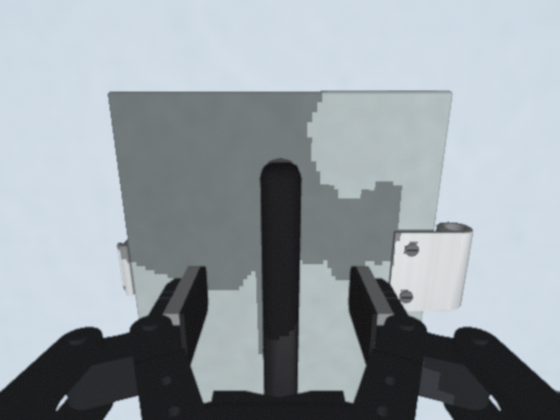

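The jaws stand either side of the handle, inner faces at columns 205 and 350 and the handle at 281. I'll close and lift.

Run:
```python
from h import *
from bench import manip
manip.set_gripper(0.0,effort=90); print(manip.current_time(),manip.current_grip_width(),manip.current_force().round(2))
p=manip.current_ee_pos(); p[2]=.135
manip.move_l(p,max_speed=.12); manip.dwell(.2)
shot("g1")
print(manip.current_time(),manip.current_grip_width(),manip.current_force().round(2),manip.current_ft_torque().round(3),manip.current_ee_pos().round(4),manip.current_tcp_rot().round(4).tolist())
```

```text
9.05 0.14543232671514644 [-1.13  0.52  5.12]
10.3667 0.14307473438381277 [ 0.09  0.33 -4.56] [-0.027 -0.009 -0.056] [ 0.5039 -0.1696  0.1345] [[-0.0008, 0.9999, 0.0133], [0.0003, 0.0133, -0.9999], [-1.0, -0.0008, -0.0003]]
```

View pics/g1.png

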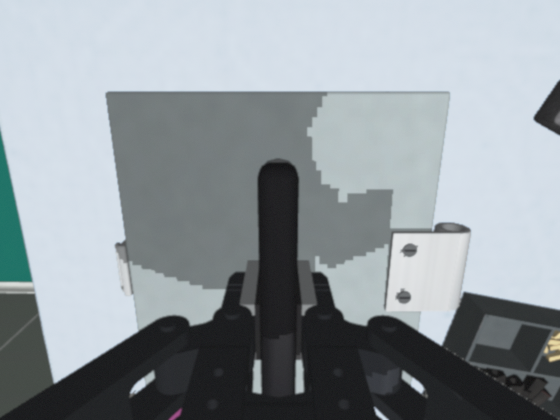

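Run:
```python
from h import *
v=[load("pics/g1.npz")]
segs=[rectseg(.07,.08,0,sides="N",f=.85)[0], np.array([[.07,.03,0],[.07,.075,0]]),np.array([[-.07,.02,0],[-.07,.075,0]])]
p0=[.5036,-.1696,.1235,np.radians(.76)]
for fr in [(0,1,3),(0,1,2,3)]:
    q=fit(segs,p0,v,free=fr,w0=6); print(q[:3].round(4),np.degrees(q[3]))
    R=tool(np.radians(.76),1); d=q[:3]-np.array([.5039,-.1696,.1345]); print("rel TCP along y_tool %.4f, along cover y %.4f"%(d@R[:,1],-d@R[:,2]))
han=np.array([[[-.007,.02,.038],[-.007,.05,.038]],[[.007,.02,.038],[.007,.05,.038]]])
bar=rectseg(.008,.02,-.005,cx=.081,f=1)
overlay(v[0],segs+list(han)+bar,q,"pics/g1o.png")
```

```text
view 0 seg 0 40 mean res px -0.09 sd 0.42
  view 0 seg 1 12 mean res px 0.77 sd 0.74
  view 0 seg 2 40 mean res px -0.11 sd 0.23
[ 0.5036 -0.1702  0.1235] 0.8151173510702012
rel TCP along y_tool -0.0003, along cover y -0.0006
  view 0 seg 0 40 mean res px -0.10 sd 0.43
  view 0 seg 1 40 mean res px -0.00 sd 0.24
  view 0 seg 2 40 mean res px 0.00 sd 0.27
[ 0.5023 -0.1702  0.1206] 0.797597298293917
rel TCP along y_tool -0.0016, along cover y -0.0006
```

View pics/g1o.png

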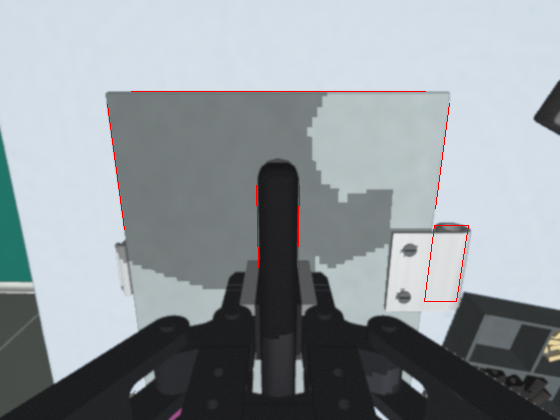

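The cover is held (wrist reads -4.6 N, close to its weight) and sits square in the jaws. The in-hand fit shows that the wrist camera reads about 1.6 mm low in tool-y and 3 mm low in z, so I'll place relative to it. Now hover over the fixture and compare the barrels directly.

Run:
```python
from h import *
from bench import manip
yf=np.radians(17.2); R=tool(yf,1)
manip.move_ptp(np.array([.4983,.2195,.135]),R); print(manip.current_time())
manip.move_l(np.array([.4983,.2195,.092]),max_speed=.1); manip.dwell(.2)
shot("h1"); print(manip.current_time(),manip.current_ee_pos().round(4),manip.current_tcp_rot().round(4).tolist(),manip.current_force().round(2))
im,_=manip.grab_frame("side"); cv2.imwrite("pics/h1s.png",cv2.resize(im[160:300,120:300,::-1],None,fx=4,fy=4))
v=[load("pics/h1.npz")]
o=v[0][0][200:340,340:520,::-1]; cv2.imwrite("pics/h1z.png",cv2.resize(o,None,fx=4,fy=4,interpolation=cv2.INTER_CUBIC))
```

```text
11.8167
12.65 [0.4986 0.2196 0.0926] [[0.001, 0.9553, 0.2957], [0.0003, 0.2957, -0.9553], [-1.0, 0.001, -0.0]] [ 0.36 -0.06 -4.02]
```

View pics/h1.png

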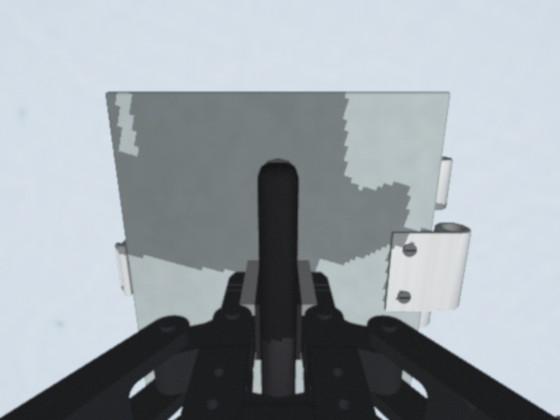

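View pics/h1z.png

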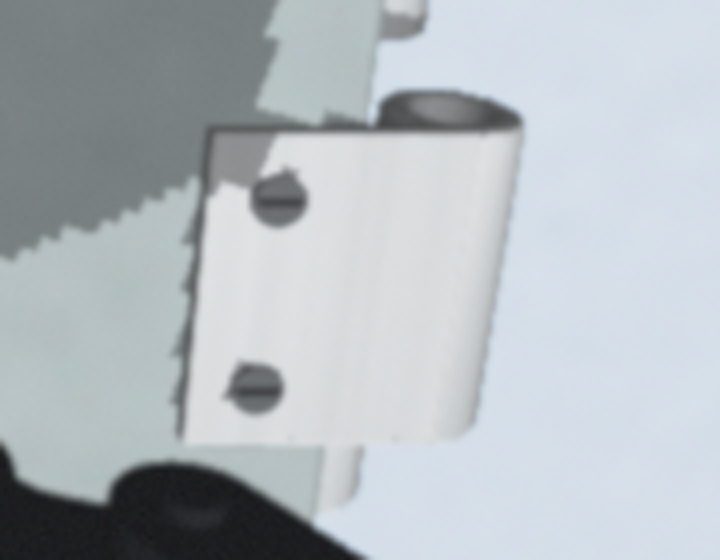

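View pics/h1s.png

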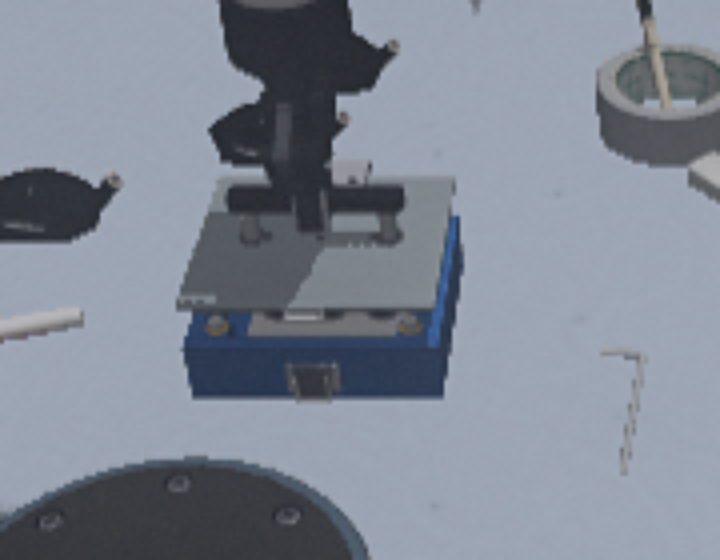

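Run:
```python
from h import *
im,d,K,R,t=load("pics/h1.npz")
# corrected camera: cover-in-hand truth vs measured (tool frame bias)
Rt=np.array([[0.001,.9553,.2957],[.0003,.2957,-.9553],[-1,.001,0]]); tcp=np.array([.4986,.2196,.0926])
yaw=np.arctan2(.2957,.9553); ex=Rt[:,1]; ey=-Rt[:,2]
segs=[rectseg(.07,.08,0,sides="N",f=.85)[0], np.array([[.07,.055,0],[.07,.075,0]]),np.array([[-.07,.02,0],[-.07,.075,0]])]
v=(im,d,K,R,t)
ztrue=tcp[2]+.0186-.030
q=fit(segs,[tcp[0],tcp[1],ztrue-.003,yaw],[v],w0=4)
dd=q[:3]-tcp; print("cover meas rel TCP: x %.4f y %.4f z err %.4f yaw err %.3f deg"%(dd@ex,dd@ey,q[2]-ztrue,np.degrees(q[3]-yaw)))
# shift camera so that cover appears at TCP x=0 and true z
b=-(dd@ex)*ex+np.array([0,0,ztrue-q[2]]); tc=t-R@b; v2=(im,d,K,R,tc)
q2=q.copy(); q2[:3]+=b
# cover barrel silhouette & fixture barrel silhouette
cb=np.array([[.081+.00695,-.012,-.005+.00396],[.081+.00695,.012,-.005+.00396]])
def lineoff(seg,p,w=5):
    X,uv,nr=measure(seg,p,v2,w=w); Rm,tm=T(p); pr=proj(X@Rm.T+tm,K,R,tc); e=(uv-pr)@nr
    u2=proj((X+[.001,0,0])@Rm.T+tm,K,R,tc); s=((u2-pr)@nr).mean(); return len(X),e.mean(),e.std(),e.mean()/s
print("cover barrel x off mm",lineoff(cb,q2))
pf=np.array([q2[0],q2[1],.050,yaw])
fb=np.array([[.081+.0072,.029,.001+.0035],[.081+.0072,.041,.001+.0035]])
print("fix N barrel x off mm (rel cover)",lineoff(fb,pf))
fb2=np.array([[.081+.0072,-.047,.001+.0035],[.081+.0072,-.042,.001+.0035]])
print("fix S barrel",lineoff(fb2,pf))
def seg_at(x,y,z,dx=.006): return np.array([[x-dx,y,z],[x+dx,y,z]])
ov=[cb]; 
O=cv2.resize(im[140:345,400:490,::-1],None,fx=6,fy=6,interpolation=cv2.INTER_CUBIC)
def dr(seg,p,col):
    Rm,tm=T(p); uv=(proj(seg@Rm.T+tm,K,R,tc)-[400,140]+.5)*6
    cv2.line(O,tuple(int(a) for a in uv[0]),tuple(int(a) for a in uv[1]),col,1)
dr(cb,q2,(0,0,255))
for y in (-.02,.02): dr(seg_at(.081,y,-.005+.008,.004),q2,(0,0,255))
for a in(.022,.048): dr(np.array([[.0882,a,.0045],[.0882,-a,.0045]])*[1,1,1] if 0 else np.array([[.081,a,.009],[.088,a,.0045]]),pf,(0,160,0)); dr(np.array([[.081,-a,.009],[.088,-a,.0045]]),pf,(0,160,0))
dr(np.array([[.0882,.022,.0045],[.0882,.048,.0045]]),pf,(0,160,0)); dr(np.array([[.0882,-.022,.0045],[.0882,-.048,.0045]]),pf,(0,160,0))
cv2.imwrite("pics/h1f.png",O[:600]); cv2.imwrite("pics/h1g.png",O[-600:])
```

```text
view 0 seg 0 40 mean res px -0.09 sd 0.42
  view 0 seg 1 40 mean res px -0.00 sd 0.25
  view 0 seg 2 40 mean res px 0.00 sd 0.25
cover meas rel TCP: x -0.0010 y -0.0003 z err -0.0024 yaw err 0.051 deg
cover barrel x off mm (40, np.float64(1.6418256980216597), np.float64(0.2298738084099413), np.float64(0.7897557414492077))
fix N barrel x off mm (rel cover) (40, np.float64(-0.7909764786907324), np.float64(0.22781692403200024), np.float64(-0.40954119660177835))
fix S barrel (40, np.float64(-0.6321336287167046), np.float64(0.22109817443767024), np.float64(-0.3694014904817551))
```

View pics/h1f.png

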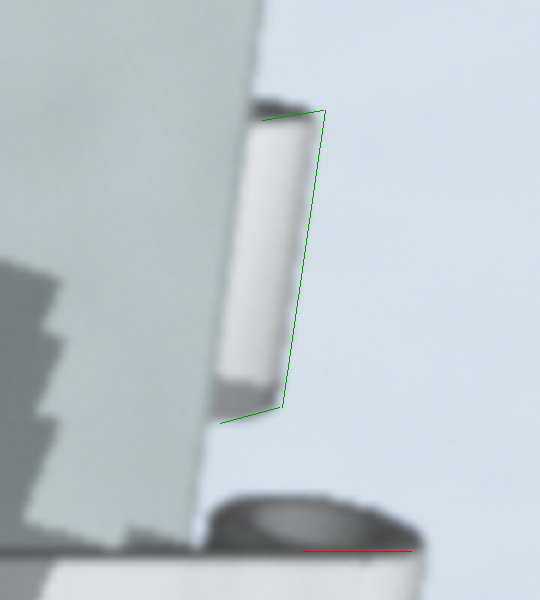

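View pics/h1g.png

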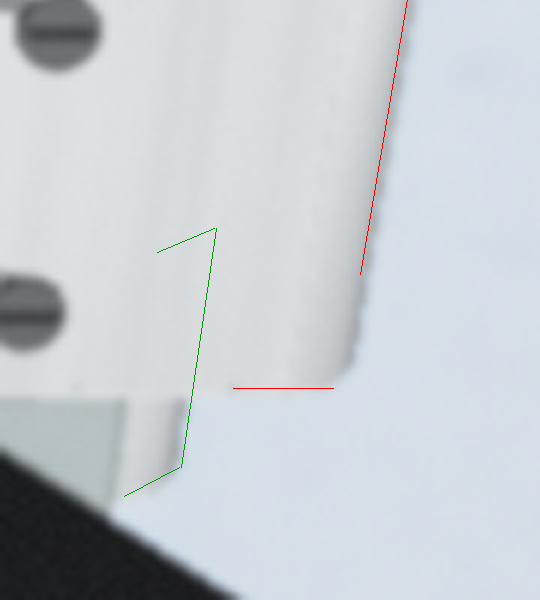

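Barrel silhouettes agree to about 1 mm: x is 0.4–1.2 mm too far toward +x, and y is within about 0.5 mm. I'll shift x by -0.6 mm, lower to the lifters, and look again there with the barrels nearly level.

Run:
```python
from h import *
from bench import manip
for z in (.084,.079,.0755,.0738):
    manip.move_l(np.array([.4977,.2193,z]),max_speed=.05); manip.dwell(.05)
    print(round(manip.current_time(),2),manip.current_ee_pos().round(4),manip.current_force().round(2),manip.current_ft_torque().round(2))
    if abs(manip.current_force()[2])>25: break
manip.dwell(.3); shot("k1"); print(manip.current_ee_pos().round(4),manip.current_force().round(2),manip.current_time())
im,_=manip.grab_frame("side"); cv2.imwrite("pics/k1s.png",cv2.resize(im[160:300,120:300,::-1],None,fx=4,fy=4))
o=load("pics/k1.npz")[0][140:345,400:490,::-1]; o=cv2.resize(o,None,fx=6,fy=6,interpolation=cv2.INTER_CUBIC)
cv2.imwrite("pics/k1z.png",np.hstack([o[:600],o[-600:]])[:, :])
```

```text
13.06 [0.4976 0.2193 0.0838] [-0.04 -0.04 -4.82] [ 0.01 -0.01 -0.  ]
13.36 [0.4976 0.2192 0.0788] [-0.04 -0.31 -4.66] [ 0.01  0.   -0.  ]
13.66 [0.4977 0.2193 0.0754] [ 0.8  -0.02 -3.76] [ 0.04 -0.04  0.01]
13.96 [0.4977 0.2193 0.0738] [ 0.18 -0.05 -5.1 ] [ 0.   -0.02  0.06]
[0.4977 0.2193 0.0738] [-0.94 -0.36 -4.33] 14.3083
```

View pics/k1z.png

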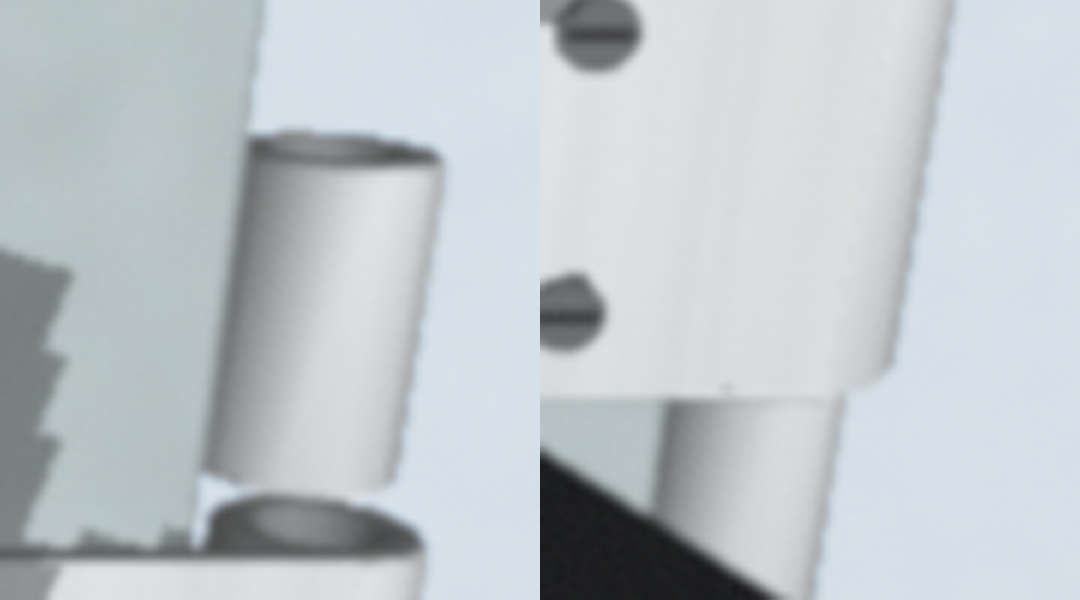

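View pics/k1s.png

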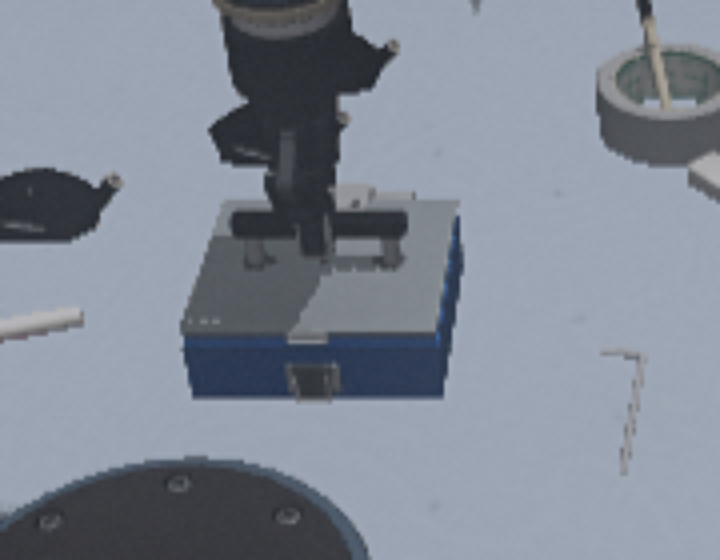

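```bash
cat > cmp.py <<'E'
from h import *
import sys
def compare(name,tcp,Rt,out,dh):
    im,d,K,R,t=load(f"pics/{name}.npz"); v=(im,d,K,R,t)
    yaw=np.arctan2(Rt[1,1],Rt[0,1]); ex=Rt[:,1]; ey=-Rt[:,2]
    segs=[rectseg(.07,.08,0,sides="N",f=.85)[0], np.array([[.07,.055,0],[.07,.075,0]]),np.array([[-.07,.02,0],[-.07,.075,0]])]
    zt=tcp[2]+.0186-.030
    q=fit(segs,[tcp[0],tcp[1],zt-.003,yaw],[v],w0=4,verbose=False); dd=q[:3]-tcp
    print("cover rel TCP x %.4f y %.4f zerr %.4f yaw %.3f"%(dd@ex,dd@ey,q[2]-zt,np.degrees(q[3]-yaw)))
    b=np.array([0,0,zt-q[2]]); tc=t-R@b; v2=(im,d,K,R,tc); q2=q.copy(); q2[:3]+=b
    cam=-R.T@tc; Rm,tm=T(q2); cl=Rm.T@(cam-tm)   # camera in cover frame
    def tang(bx,bz):
        D=np.array([cl[0]-bx,cl[2]-bz]); a=np.arctan2(D[1],D[0])-np.arccos(.008/np.linalg.norm(D)); return bx+.008*np.cos(a),bz+.008*np.sin(a)
    def off(seg):
        X,uv,nr=measure(seg,q2,v2,w=5); pr=proj(X@Rm.T+tm,K,R,tc); e=((uv-pr)@nr)
        s=((proj((X+[.001,0,0])@Rm.T+tm,K,R,tc)-pr)@nr).mean(); return round(e.mean()/s,2),round(e.std()/abs(s),2)
    x,z=tang(.081,-.005); c=off(np.array([[x,-.012,z],[x,.012,z]])); 
    x2,z2=tang(.081,-.005-dh); n=off(np.array([[x2,.028,z2],[x2,.042,z2]])); s=off(np.array([[x2,-.040,z2],[x2,-.034,z2]]))
    print("x off mm: cover barrel",c,"fix N",n,"fix S",s)
    O=cv2.resize(im[140:345,400:490,::-1],None,fx=6,fy=6,interpolation=cv2.INTER_CUBIC)
    def dr(P,col):
        uv=(proj(np.array(P)@Rm.T+tm,K,R,tc)-[400,140]+.5)*6
        for a,b2 in zip(uv[:-1],uv[1:]): cv2.line(O,tuple(a.astype(int)),tuple(b2.astype(int)),col,1)
    th=np.linspace(-.4,3.5,24)
    def ring(y,bz,r): return [[.081+r*np.cos(a),y,bz+r*np.sin(a)] for a in th]
    dr(ring(.02,-.005,.008),(0,0,255));dr(ring(-.02,-.005,.008),(0,0,255));dr([[x,-.02,z],[x,.02,z]],(0,0,255))
    for y in(.022,.048,-.022,-.048): dr(ring(y,-.005-dh,.008),(0,160,0))
    for sg in (1,-1): dr([[x2,sg*.022,z2],[x2,sg*.048,z2]],(0,160,0))
    cv2.imwrite(out,cv2.resize(np.hstack([O[:600],O[-600:]]),(800,444),interpolation=cv2.INTER_AREA))
E
python3 - <<'E'
from cmp import *
from bench import manip
compare("k1",manip.current_ee_pos(),manip.current_tcp_rot(),"pics/k1f.png",.0064)
Rt=np.array([[0.001,.9553,.2957],[.0003,.2957,-.9553],[-1,.001,0]])
compare("h1",np.array([.4986,.2196,.0926]),Rt,"pics/h1f2.png",.0926-.0674)
E
```

```text
cover rel TCP x -0.0010 y -0.0003 zerr -0.0024 yaw 0.148
x off mm: cover barrel (np.float64(0.59), np.float64(0.12)) fix N (np.float64(0.74), np.float64(0.12)) fix S (np.float64(0.59), np.float64(0.12))
cover rel TCP x -0.0010 y -0.0003 zerr -0.0024 yaw 0.051
x off mm: cover barrel (np.float64(0.79), np.float64(0.11)) fix N (np.float64(-0.36), np.float64(0.12)) fix S (np.float64(-1.42), np.float64(0.24))
```

View pics/k1f.png

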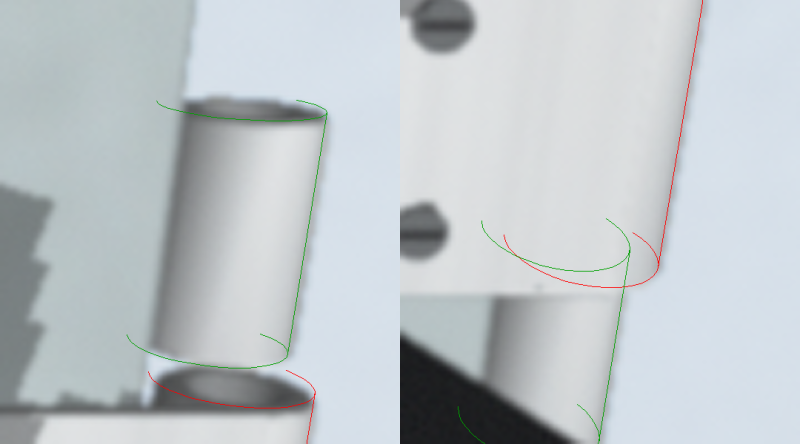

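On the lifters the barrels agree to 0.1 mm in x and about 0.3 mm in y. Now press down in small steps, watching the force.

Run:
```python
from h import *
from bench import manip
for z in (.0725,.071,.0695,.0685,.0678,.0672,.0667,.0662):
    manip.move_l(np.array([.4977,.2193,z]),max_speed=.02); manip.dwell(.08)
    f=manip.current_force()
    print(round(manip.current_time(),2),manip.current_ee_pos().round(4),f.round(2),manip.current_ft_torque().round(2))
    if f[2]>20 or abs(f[0])>15 or abs(f[1])>15: break
manip.dwell(.2); shot("m1"); print(manip.current_ee_pos().round(4),manip.current_force().round(2),manip.current_grip_width(),manip.current_time())
im,_=manip.grab_frame("side"); cv2.imwrite("pics/m1s.png",cv2.resize(im[160:300,120:300,::-1],None,fx=4,fy=4))
from cmp import compare
compare("m1",manip.current_ee_pos(),manip.current_tcp_rot(),"pics/m1f.png",0)
```

```text
14.69 [0.4979 0.2194 0.0728] [-0.43 -0.79  2.18] [-0.07  0.24 -0.04]
15.03 [0.4979 0.2194 0.0712] [-1.79 -0.17  4.18] [ 0.04  0.22 -0.03]
15.36 [0.4979 0.2194 0.0696] [-0.8  -1.15  5.28] [ 0.01  0.16 -0.02]
15.69 [0.498  0.2194 0.0689] [-0.82  0.18  8.19] [-0.1   0.33  0.  ]
16.02 [0.4981 0.2195 0.0684] [-1.74 -0.11  9.16] [-0.15  0.52 -0.02]
16.36 [0.4983 0.2195 0.068 ] [ 0.15  0.28 13.04] [-0.14  0.64 -0.05]
16.69 [0.4978 0.2193 0.0671] [-2.9  -0.49  9.61] [-0.14  0.67  0.04]
17.02 [0.4977 0.2193 0.0668] [-3.14 -0.87 12.36] [-0.2   0.81 -0.02]
[0.4977 0.2193 0.0668] [-3.63 -1.7  11.78] 0.14671186513697665 17.275
cover rel TCP x -0.0012 y -0.0004 zerr -0.0024 yaw 0.243
x off mm: cover barrel (np.float64(0.4), np.float64(0.13)) fix N (np.float64(1.46), np.float64(0.1)) fix S (np.float64(1.22), np.float64(0.11))
```

View pics/m1f.png

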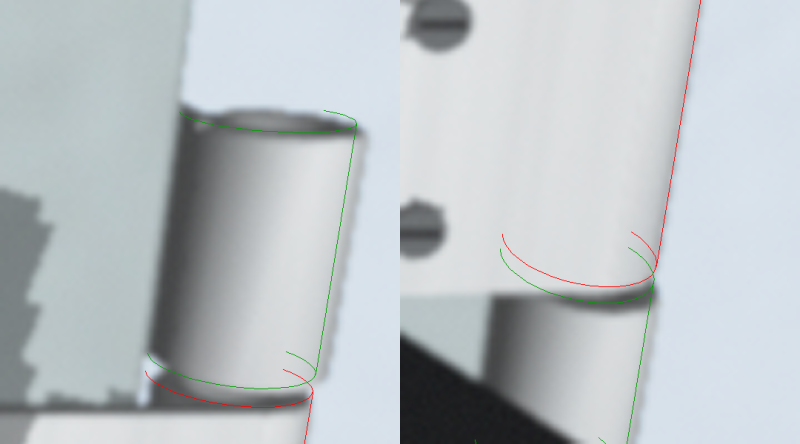

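View pics/m1s.png

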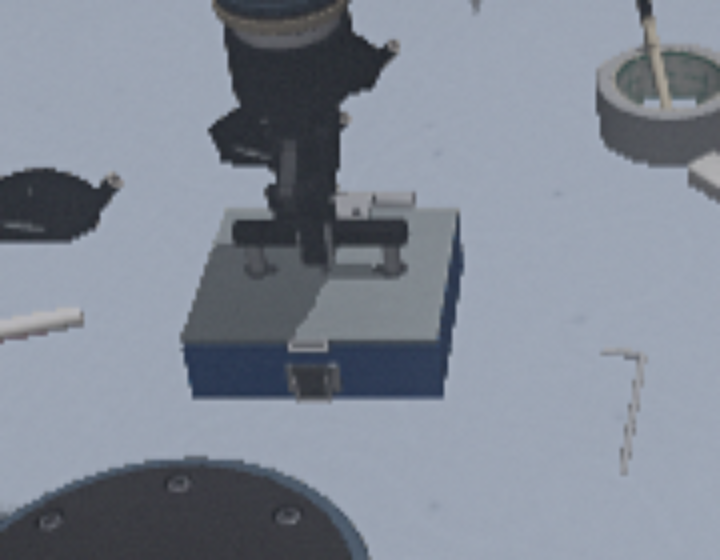

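Pressed to 12 N at TCP z 66.8 mm, but the fixture barrels now read about 1 mm toward +x of the cover's barrel, and there is a small sideways force. I'll check for tilt and height with the depth image before going on.

Run:
```python
from h import *
from bench import manip
print(manip.current_tcp_rot().round(4).tolist(), manip.current_ee_pos().round(4), manip.current_force().round(2), manip.current_ft_torque().round(2))
def an(name,tcp,yaw,fix):
    im,d,K,R,t=load(f"pics/{name}.npz"); P=pts(d,K,R,t); c,s=np.cos(yaw),np.sin(yaw)
    L=(P-tcp)@np.array([[c,-s,0],[s,c,0],[0,0,1]]); x,y,z=L[...,0],L[...,1],L[...,2]; f=(d>0)&(abs(z)<.05)
    m=f&(abs(x)<.066)&(abs(x)>.02)&(y>.02)&(y<.075)&(abs(z+.011)<.006)
    A=np.c_[x[m],y[m],np.ones(m.sum())]; co,*_=np.linalg.lstsq(A,z[m],rcond=None)
    print(name,"plate z",co[2].round(4),"slope x,y mrad",(co[:2]*1e3).round(1))
    m1=f&(abs(y)<.015)&(x>.072)&(x<.092); 
    def prof(m):
        xs=np.arange(.073,.0935,.002); return [ (round(float(np.median(z[m&(abs(x-a)<.001)]))*1e3,1) if (m&(abs(x-a)<.001)).sum()>2 else None) for a in xs]
    print(" cover barrel z(x)",prof(f&(abs(y)<.015)))
    if fix: print(" fixN z(x)",prof(f&(y>.026)&(y<.044)&(z>-.05)));print(" fixS z(x)",prof(f&(y<-.024)&(y>-.044)&(z>-.05)))
Y=np.radians(17.2)
an("g1",np.array([.5039,-.1696,.1345]),np.radians(.76),0)
an("k1",np.array([.4977,.2193,.0738]),Y,1)
an("m1",np.array([.4977,.2193,.0668]),Y,1)
```

```text
[[0.0, 0.9553, 0.2957], [-0.0, 0.2957, -0.9553], [-1.0, 0.0, 0.0]] [0.4977 0.2193 0.0668] [-4.44 -0.95 13.04] [-0.25  0.78  0.04]
g1 plate z -0.0124 slope x,y mrad [-1.6  1.6]
 cover barrel z(x) [-9.5, -9.5, -9.6, -9.6, -10.0, -10.7, -12.5, -14.1, None, None, None]
k1 plate z -0.0123 slope x,y mrad [-0.2  0.4]
 cover barrel z(x) [-9.3, -9.4, -9.3, -9.4, -9.8, -10.4, -11.7, -13.2, None, None, None]
 fixN z(x) [-19.9, -17.6, -16.5, -15.9, -16.2, -16.6, -17.9, -19.4, None, None, None]
 fixS z(x) [-19.9, -17.7, -16.6, -16.0, -15.9, -16.5, -18.1, -19.5, None, None, None]
m1 plate z -0.0123 slope x,y mrad [-6.2  0.5]
 cover barrel z(x) [-9.8, -9.9, -9.9, -9.9, -10.2, -10.9, -12.5, -13.8, None, None, None]
 fixN z(x) [-13.6, -10.7, -9.4, -9.1, -9.1, -9.7, -11.0, -12.4, None, None, None]
 fixS z(x) [-13.8, -10.7, -9.5, -9.0, -9.1, -9.6, -11.1, -12.4, None, None, None]
```

Depth shows the cover tilted about 6 mrad (hinge side down, far side roughly 0.9 mm high), and the fixture barrels lie slightly toward +x. So the far lip is probably riding on the rim edge. I'll ease up onto the lifters, shift about +0.6 mm in x, and press again.

```bash
cat >> cmp.py <<'E'
def an(name,tcp,yaw):
    im,d,K,R,t=load(f"pics/{name}.npz"); P=pts(d,K,R,t); c,s=np.cos(yaw),np.sin(yaw)
    L=(P-tcp)@np.array([[c,-s,0],[s,c,0],[0,0,1]]); x,y,z=L[...,0],L[...,1],L[...,2]; f=(d>0)&(abs(z)<.05)
    m=f&(abs(x)<.066)&(abs(x)>.02)&(y>.02)&(y<.075)&(abs(z+.011)<.006)
    A=np.c_[x[m],y[m],np.ones(m.sum())]; co,*_=np.linalg.lstsq(A,z[m],rcond=None)
    print(name,"plate z",co[2].round(4),"slope x,y mrad",(co[:2]*1e3).round(1))
    def prof(m):
        xs=np.arange(.073,.089,.002); return [ (round(float(np.median(z[m&(abs(x-a)<.001)]))*1e3,1) if (m&(abs(x-a)<.001)).sum()>2 else None) for a in xs]
    print(" cover barrel z(x)",prof(f&(abs(y)<.015)))
    print(" fixN z(x)",prof(f&(y>.026)&(y<.044)));print(" fixS z(x)",prof(f&(y<-.024)&(y>-.044)))
E
python3 - <<'E'
from cmp import *
from bench import manip
C=np.array([.4983,.2195])
manip.move_l(np.array([.4977,.2193,.0722]),max_speed=.03)
manip.move_l(np.array([*C,.0722]),max_speed=.02); manip.dwell(.15)
print(round(manip.current_time(),2),manip.current_ee_pos().round(4),manip.current_force().round(2),manip.current_ft_torque().round(2))
for z in (.0705,.0692,.0685,.0678,.0672,.0667,.0662):
    manip.move_l(np.array([*C,z]),max_speed=.02); manip.dwell(.1)
    f=manip.current_force()
    print(round(manip.current_time(),2),manip.current_ee_pos().round(4),f.round(2),manip.current_ft_torque().round(2))
    if f[2]>20 or abs(f[0])>15 or abs(f[1])>15: break
manip.dwell(.2); shot("n1"); print(manip.current_ee_pos().round(4),manip.current_force().round(2),manip.current_grip_width(),manip.current_time())
compare("n1",manip.current_ee_pos(),manip.current_tcp_rot(),"pics/n1f.png",0)
an("n1",manip.current_ee_pos(),np.radians(17.2))
E
```

```text
18.07 [0.498  0.2194 0.072 ] [-4.65 -1.45  3.36] [-0.26  0.72  0.01]
18.43 [0.4983 0.2195 0.0705] [-4.58 -0.77  4.48] [-0.24  0.71 -0.01]
18.77 [0.4984 0.2195 0.0693] [-4.39 -0.32  4.86] [-0.27  0.77 -0.  ]
19.12 [0.4985 0.2196 0.0688] [-4.08 -1.63  6.64] [-0.32  0.82 -0.01]
19.48 [0.4987 0.2196 0.0684] [-3.88 -0.61  9.81] [-0.36  1.02  0.03]
19.82 [0.4988 0.2197 0.068 ] [-4.73 -1.99 12.03] [-0.4   1.13 -0.01]
20.18 [0.4989 0.2197 0.0677] [-3.19 -1.73 14.06] [-0.44  1.29 -0.02]
20.52 [0.4989 0.2197 0.0677] [-6.77 -2.26 20.65] [-0.64  1.63  0.04]
[0.4989 0.2197 0.0676] [-6.47 -1.96 20.31] 0.14849105463600723 20.775
cover rel TCP x 0.0778 y 0.0081 zerr 0.1404 yaw 6.834
x off mm: cover barrel (np.float64(-1.37), np.float64(0.26)) fix N (np.float64(-0.63), np.float64(0.18)) fix S (np.float64(-1.63), np.float64(0.41))
n1 plate z -0.0123 slope x,y mrad [-19.4  -0.1]
 cover barrel z(x) [-10.7, -10.7, -10.8, -10.9, -11.4, -12.1, -13.8, -15.7]
 fixN z(x) [-12.2, -10.7, -10.0, -9.7, -10.2, -11.1, -12.9, None]
 fixS z(x) [-12.3, -10.9, -10.2, -9.8, -10.3, -11.1, -12.9, None]
```

View pics/n1f.png

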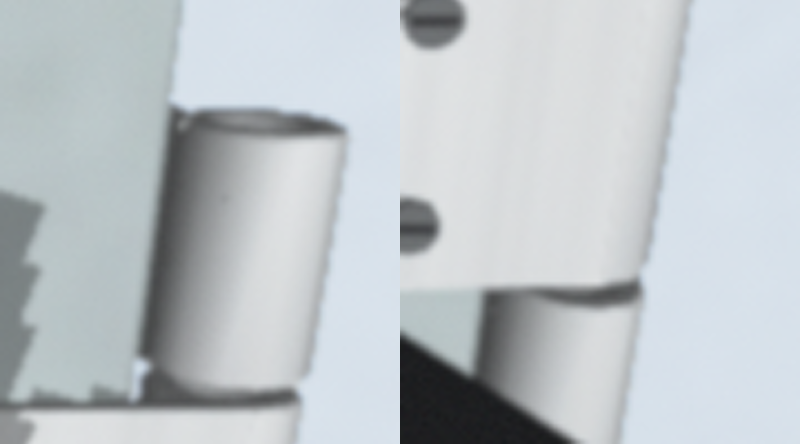

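```bash
python3 - <<'E'
from h import *
for name,tcp in [("h1",[.4986,.2196,.0926]),("k1",[.4977,.2193,.0738]),("m1",[.4977,.2193,.0668]),("n1",[.4989,.2197,.0676])]:
    im,d,K,R,t=load(f"pics/{name}.npz"); P=pts(d,K,R,t); c,s=np.cos(np.radians(17.2)),np.sin(np.radians(17.2))
    L=(P-np.array([tcp[0],tcp[1],0]))@np.array([[c,-s,0],[s,c,0],[0,0,1]]); x,y,z=L[...,0],L[...,1],L[...,2]
    m=(d>0)&(abs(z)<.012)&(abs(x)<.16)&(y>-.05)
    A=np.c_[x[m],y[m],np.ones(m.sum())]
    for _ in range(4):
        co,*_=np.linalg.lstsq(A,z[m],rcond=None); r=z[m]-A@co; k=abs(r)<.003; m2=np.flatnonzero(m)[k]; m=np.zeros(m.size,bool); m[m2]=1; m=m.reshape(z.shape); A=np.c_[x[m],y[m],np.ones(m.sum())]
    print(name,"table z0 %.4f slopes mrad"%co[2],(co[:2]*1e3).round(1),m.sum())
E
python3 - <<'E'
from bench import manip
import cv2
from h import *
im,_=manip.grab_frame("side"); cv2.imwrite("pics/n1s.png",cv2.resize(im[180:270,150:250,::-1],None,fx=6,fy=6,interpolation=cv2.INTER_CUBIC))
im,_=manip.grab_frame("top"); cv2.imwrite("pics/n1t.png",cv2.resize(im[210:310,130:240,::-1],None,fx=6,fy=6,interpolation=cv2.INTER_CUBIC))
print(manip.current_time())
E
```

```text
h1 table z0 0.0015 slopes mrad [-1.1  1.2] 78315
k1 table z0 0.0014 slopes mrad [-1.2  1.3] 88131
m1 table z0 0.0014 slopes mrad [-1.2  1.3] 91129
n1 table z0 0.0014 slopes mrad [-1.2  1.4] 90850
20.875
```

View pics/n1s.png

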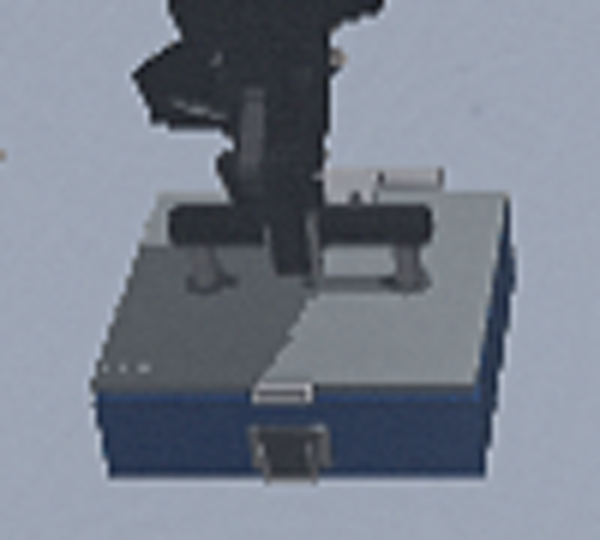

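View pics/n1t.png

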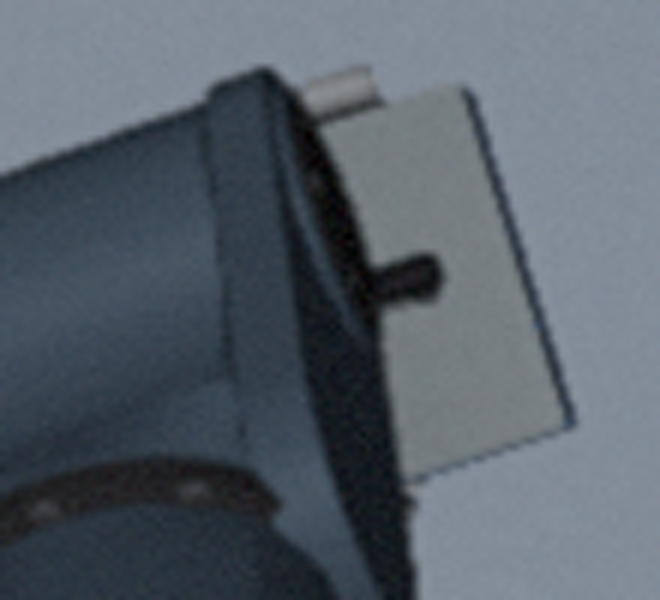

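View pics/n1.png

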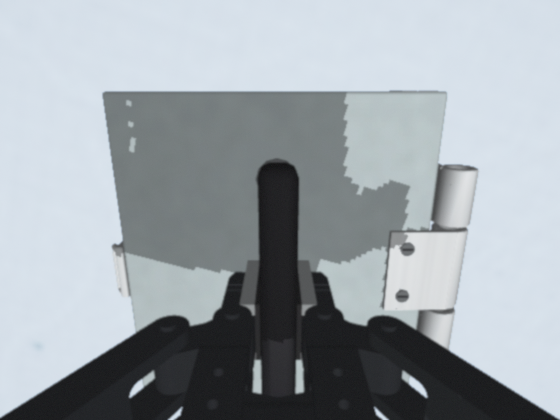

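Run:
```python
from h import *
for n in ("f1","f2"):
    im,d,K,R,t=load(f"pics/{n}.npz"); P=pts(d,K,R,t); Rm,tm=T([.4969,.2185,0,np.radians(17.2)]); L=(P-tm)@Rm
    x,y,z=L[...,0],L[...,1],L[...,2]
    # coarse height map in mm (max per 10mm cell)
    xs=np.arange(-.085,.1,.01); ys=np.arange(.085,-.09,-.01)
    print(n,"cols x:",(xs*1e3).astype(int).tolist())
    for yy in ys:
        print("%4d"%(yy*1e3),[ (lambda m:int(round(np.percentile(z[m],60)*1e3)) if m.sum()>3 else -9)((abs(x-xx)<.005)&(abs(y-yy)<.005)&(d>0)&(z<.08)) for xx in xs])
    for sx in(-1,1):
        for sy in (1,-1):
            m=(np.hypot(x-sx*.051,y-sy*.061)<.012)&(z>.051)&(z<.07); print("lifter",sx,sy,m.sum(),(P[m].mean(0)-tm)@Rm if m.sum() else None)
```

```text
f1 cols x: [-85, -75, -65, -55, -45, -35, -25, -15, -5, 4, 14, 24, 34, 44, 54, 64, 74, 84, 94]
  85 [2, 1, 2, 2, 2, 1, 2, 2, 2, 2, 2, 1, 2, 2, 2, 2, 2, 2, 2]
  75 [2, -9, 48, 48, 48, 48, 48, 48, 48, 48, 48, 48, 48, 48, 48, 48, 2, 2, 1]
  65 [2, 46, 48, 50, 48, 13, 13, 13, 13, 13, 13, 13, 13, 48, 50, 48, 2, 2, 2]
  55 [2, -9, 48, 49, 47, 13, 13, 14, 14, 14, 14, 14, 13, 47, 48, 48, 2, 1, 1]
  45 [2, -9, 48, 13, 13, 13, 19, 20, 21, 21, 20, 19, 13, 13, 15, 48, 55, 56, 1]
  35 [2, 47, 48, 13, 13, 13, 20, 20, 26, 27, 20, 19, 13, 13, 14, 48, 56, 57, -9]
  25 [1, -9, 48, 13, 13, 13, 19, 20, 21, 21, 20, 20, 13, 13, 15, 48, 55, 57, -9]
  15 [2, 34, 48, 13, 13, 13, 19, 20, 20, 20, 20, 19, 13, 13, 14, 48, 37, 1, 2]
   5 [2, 36, 48, 13, 13, 13, 20, 20, 27, 27, 20, 19, 13, 13, 15, 48, 37, 2, 2]
  -4 [2, 36, 48, 13, 13, 13, 20, 20, 22, 22, 20, 19, 13, 13, 15, 48, 37, 1, 1]
 -14 [2, -9, 48, 13, 13, 13, 20, 20, 20, 20, 20, 20, 13, 13, 14, 48, 37, 1, 2]
 -24 [1, 46, 48, 13, 13, 13, 19, 20, 23, 22, 20, 19, 13, 13, 14, 48, 54, 54, 1]
 -34 [1, -9, 48, 13, 13, 13, 19, 20, 35, 31, 20, 19, 13, 13, 14, 48, 5
[... 1628 characters left out ...]
, 48, 52, 54, 1]
 -34 [1, -9, 47, 13, 13, 13, 20, 20, 35, 31, 20, 19, 13, 13, 13, 48, 55, 57, 2]
 -44 [2, -9, 47, 13, 13, 13, 20, 20, 20, 20, 20, 19, 13, 13, 13, 48, 56, 57, 2]
 -54 [2, -9, 48, 47, 41, 13, 13, 13, 13, 13, 13, 13, 13, 46, 47, 48, -9, -9, 2]
 -64 [2, -9, 48, 49, 44, 27, 29, 28, 27, 27, 28, 27, 27, 48, 49, 48, 2, 1, 1]
 -74 [1, -9, 48, 48, 48, 48, 48, 48, 48, 48, 48, 48, 48, 48, 48, 48, 1, 1, 2]
 -84 [1, -9, -9, -9, -9, -9, -9, -9, -9, -9, -9, -9, -9, -9, -9, -9, 1, 1, 2]
lifter -1 1 102 [-0.05054648  0.06172507  0.05469329]
lifter -1 -1 81 [-0.05064669 -0.05928334  0.05454066]
lifter 1 1 98 [0.05067387 0.0619     0.05482996]
lifter 1 -1 78 [ 0.05067217 -0.05930036  0.05444986]
```

The table slope is constant, so the cover itself tilts. The tilt and the -x reaction both grew when I moved +x, which means the lip bears on the hinge-side wall. I'll unload, go -x of the first try, check the tilt unloaded, and press again, following the side force.

Run:
```python
from cmp import *
from bench import manip
Y=np.radians(17.2)
def st():
    f=manip.current_force(); print(round(manip.current_time(),2),manip.current_ee_pos().round(4),f.round(2),manip.current_ft_torque().round(2)); return f
manip.move_l(np.array([.4983,.2195,.0738]),max_speed=.04)
manip.move_l(np.array([.4971,.2191,.0738]),max_speed=.02); manip.dwell(.2); st()
shot("o1"); an("o1",manip.current_ee_pos(),Y); compare("o1",manip.current_ee_pos(),manip.current_tcp_rot(),"pics/o1f.png",.0064)
```

```text
21.67 [0.4969 0.219  0.0736] [-0.28  0.36 -4.03] [-0.03  0.03 -0.07]
o1 plate z -0.0124 slope x,y mrad [-0.9  0.1]
 cover barrel z(x) [-9.4, -9.4, -9.5, -9.5, -9.9, -10.4, -12.0, -13.3]
 fixN z(x) [-20.9, -18.2, -16.6, -16.0, -15.7, -16.2, -17.1, -18.8]
 fixS z(x) [-20.8, -18.3, -16.7, -16.1, -15.8, -16.3, -17.0, -19.0]
cover rel TCP x -0.0011 y -0.0003 zerr -0.0025 yaw 0.121
x off mm: cover barrel (np.float64(0.62), np.float64(0.1)) fix N (np.float64(1.76), np.float64(0.11)) fix S (np.float64(1.65), np.float64(0.11))
```

View pics/o1f.png

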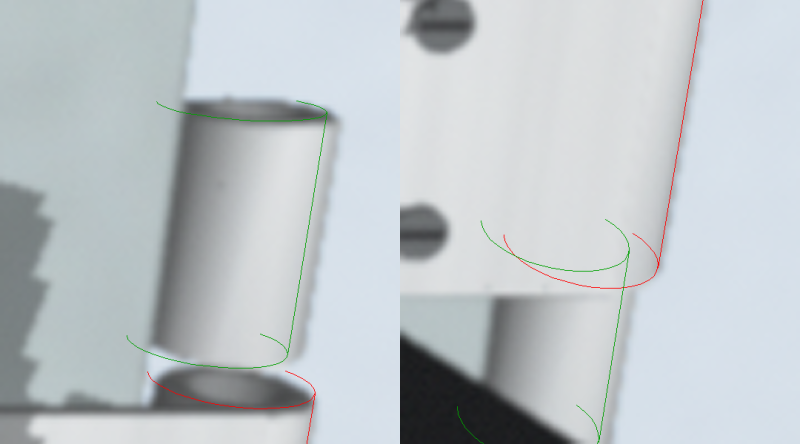

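Unloaded, the cover is level again (-0.9 mrad) and has not slipped, so the tilt is elastic give in the fingers that grows with push force. The best-aligned position was the first one. I'll use full grip effort there and only as much push as needed.

Run:
```python
from cmp import *
from bench import manip
Y=np.radians(17.2)
def st():
    f=manip.current_force(); print(round(manip.current_time(),2),manip.current_ee_pos().round(4),f.round(2),manip.current_ft_torque().round(2)); return f
manip.set_gripper(0.0,effort=120)
C=np.array([.4977,.2194])
manip.move_l(np.array([*C,.0738]),max_speed=.02); manip.dwell(.1); st()
for z in (.0715,.0695,.068,.0674,.067):
    manip.move_l(np.array([*C,z]),max_speed=.02); manip.dwell(.1)
    f=st()
    if f[2]>16: break
manip.dwell(.2); st()
shot("p1"); an("p1",manip.current_ee_pos(),Y); compare("p1",manip.current_ee_pos(),manip.current_tcp_rot(),"pics/p1f.png",0)
im,_=manip.grab_frame("side"); cv2.imwrite("pics/p1s.png",cv2.resize(im[180:270,150:250,::-1],None,fx=6,fy=6,interpolation=cv2.INTER_CUBIC))
```

```text
22.28 [0.4977 0.2194 0.0738] [ 0.47  0.11 -4.77] [ 0.01 -0.    0.01]
22.65 [0.4978 0.2195 0.0718] [-0.86 -0.1   3.36] [-0.08  0.31 -0.  ]
23.0 [0.4979 0.2195 0.0697] [-0.94 -1.08  5.71] [-0.02  0.31 -0.03]
23.35 [0.4981 0.2195 0.0686] [-1.88 -0.32 10.15] [-0.24  0.55 -0.01]
23.7 [0.4982 0.2196 0.0682] [-2.32 -0.64 11.36] [-0.19  0.75 -0.01]
24.05 [0.4983 0.2196 0.068 ] [-1.04 -0.39 13.9 ] [-0.31  0.85 -0.05]
24.25 [0.4983 0.2196 0.0679] [-2.62 -0.86 13.49] [-0.29  0.81 -0.04]
p1 plate z -0.0124 slope x,y mrad [-15.    0.3]
 cover barrel z(x) [-10.5, -10.5, -10.5, -10.6, -11.0, -11.8, -13.6, -14.9]
 fixN z(x) [-13.2, -11.4, -10.4, -9.9, -10.4, -10.9, -12.8, -14.0]
 fixS z(x) [-13.3, -11.5, -10.6, -10.1, -10.4, -11.1, -12.8, -14.1]
cover rel TCP x 5.2243 y -0.0006 zerr -4.9726 yaw 1.359
x off mm: cover barrel (np.float64(35.69), np.float64(12.33)) fix N (np.float64(-21.85), np.float64(11.4)) fix S (np.float64(-7.27), np.float64(9.11))
```

View pics/p1f.png

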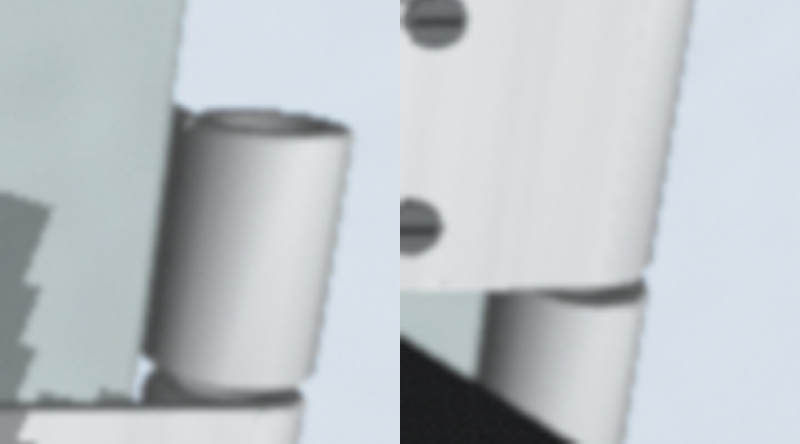

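View pics/p1s.png

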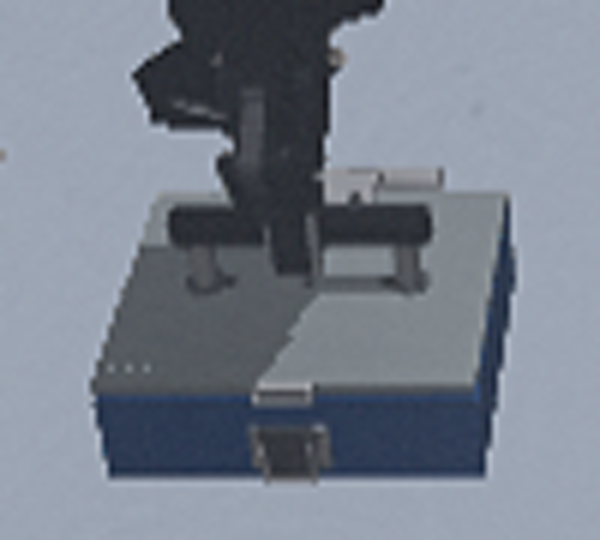

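The tilt tracks actual TCP x: 5 mrad at 0.4977, 14 at 0.4983, 18 at 0.4989. The cover is held at the rim while the loaded arm sags outward, dragging the handle +x and shearing it over. The fix is to move -x under load until the side force and tilt vanish.

Run:
```python
from cmp import *
from bench import manip
Y=np.radians(17.2)
def st():
    f=manip.current_force(); print(round(manip.current_time(),2),manip.current_ee_pos().round(4),f.round(2),manip.current_ft_torque().round(2)); return f
ex=np.array([np.cos(Y),np.sin(Y),0])
p=np.array([.4977,.2194,.067])
for k in range(3):
    p=p-.00045*ex
    manip.move_l(p,max_speed=.02); manip.dwell(.25); st()
    shot(f"q{k}"); an(f"q{k}",manip.current_ee_pos(),Y)
```

```text
24.85 [0.4983 0.2196 0.0681] [-0.77  0.43 13.49] [-0.11  0.57 -0.02]
q0 plate z -0.0124 slope x,y mrad [-12.7   0.2]
 cover barrel z(x) [-10.2, -10.3, -10.3, -10.5, -10.9, -11.5, -13.1, -14.8]
 fixN z(x) [-13.6, -11.4, -10.6, -10.2, -10.5, -11.1, -12.7, -14.2]
 fixS z(x) [-13.7, -11.6, -10.8, -10.3, -10.7, -11.2, -12.8, -14.3]
25.4 [0.4976 0.2194 0.0677] [-0.58 -0.16  9.59] [-0.1   0.25  0.05]
q1 plate z -0.0123 slope x,y mrad [-4.2 -0. ]
 cover barrel z(x) [-9.7, -9.6, -9.7, -9.7, -10.1, -10.7, -12.3, -13.7]
 fixN z(x) [-14.8, -11.5, -10.4, -9.9, -9.9, -10.5, -11.7, -13.3]
 fixS z(x) [-15.0, -11.6, -10.5, -9.9, -9.9, -10.5, -11.9, -13.4]
25.95 [0.4974 0.2193 0.0677] [-0.05  0.88  7.38] [-0.   -0.04 -0.03]
q2 plate z -0.0124 slope x,y mrad [ 0.1 -0.2]
 cover barrel z(x) [-9.4, -9.3, -9.4, -9.4, -9.8, -10.4, -11.7, -13.2]
 fixN z(x) [-15.2, -11.9, -10.5, -10.0, -9.8, -10.4, -11.6, -13.0]
 fixS z(x) [-15.4, -12.0, -10.4, -10.0, -9.9, -10.5, -11.6, -13.4]
```

Level now: slope 0.1 mrad, side force near zero, and the barrel profiles coincide to about 0.1 mm. A little more push, to sit firmly on the rim.

Run:
```python
from cmp import *
from bench import manip
Y=np.radians(17.2)
def st():
    f=manip.current_force(); print(round(manip.current_time(),2),manip.current_ee_pos().round(4),f.round(2),manip.current_ft_torque().round(2)); return f
ex=np.array([np.cos(Y),np.sin(Y),0])
p=np.array([.4977,.2194,.067])-.00135*ex
p=p-.0001*ex; p[2]-=.0004
manip.move_l(p,max_speed=.02); manip.dwell(.3); st(); manip.dwell(.3); st()
shot("r1"); an("r1",manip.current_ee_pos(),Y); compare("r1",manip.current_ee_pos(),manip.current_tcp_rot(),"pics/r1f.png",0)
print(manip.current_grip_width())
im,_=manip.grab_frame("side"); cv2.imwrite("pics/r1s.png",im[:,:,::-1])
```

```text
26.55 [0.4974 0.2193 0.0673] [1.05 0.17 7.11] [ 0.07 -0.06  0.01]
26.85 [0.4974 0.2193 0.0673] [1.37 0.41 7.2 ] [ 0.03 -0.11  0.01]
r1 plate z -0.0124 slope x,y mrad [ 0.1 -0.1]
 cover barrel z(x) [-9.4, -9.3, -9.4, -9.5, -9.7, -10.4, -11.7, -13.4]
 fixN z(x) [-15.3, -11.4, -10.1, -9.6, -9.5, -10.1, -11.2, -12.8]
 fixS z(x) [-15.3, -11.6, -10.2, -9.6, -9.6, -10.2, -11.3, -12.9]
cover rel TCP x -0.0011 y -0.0003 zerr -0.0025 yaw 0.122
x off mm: cover barrel (np.float64(0.65), np.float64(0.11)) fix N (np.float64(1.22), np.float64(0.1)) fix S (np.float64(1.11), np.float64(0.13))
0.1414208502750176
```

View pics/r1f.png

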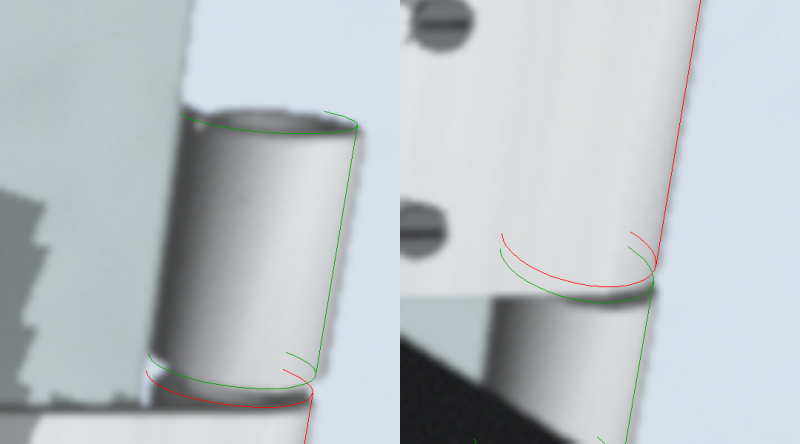

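View pics/r1s.png

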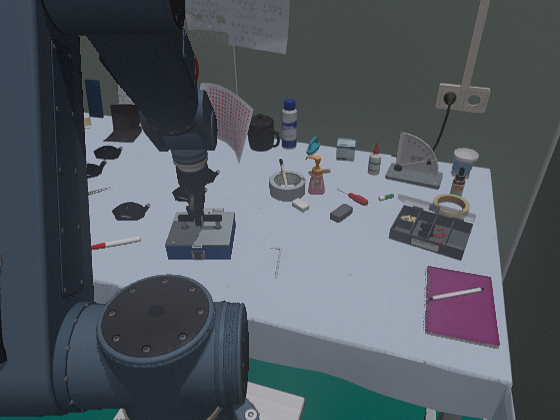

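Run:
```python
from cmp import *
from bench import manip
Y=np.radians(17.2)
def st():
    f=manip.current_force(); print(round(manip.current_time(),2),manip.current_ee_pos().round(4),f.round(2),manip.current_ft_torque().round(2)); return f
ex=np.array([np.cos(Y),np.sin(Y),0])
p=np.array([.4977,.2194,.0666])-.00140*ex
for dz in (.0004,.0004,.0004):
    p[2]-=dz
    manip.move_l(p,max_speed=.02); manip.dwell(.3); f=st()
    if f[2]>11: break
shot("s1"); an("s1",manip.current_ee_pos(),Y); compare("s1",manip.current_ee_pos(),manip.current_tcp_rot(),"pics/s1f.png",0)
manip.dwell(.5); st(); print(manip.current_joint_vel().round(4))
```

```text
27.5 [0.4974 0.2193 0.0669] [1.25 0.16 8.26] [-0.03  0.03  0.03]
28.05 [0.4974 0.2193 0.0666] [-0.19  0.11  9.86] [-0.06 -0.03 -0.02]
28.6 [0.4974 0.2193 0.0664] [-1.21 -0.06 12.5 ] [-0.09  0.26  0.05]
s1 plate z -0.0123 slope x,y mrad [ 0.2 -0.3]
 cover barrel z(x) [-9.3, -9.3, -9.4, -9.4, -9.7, -10.4, -11.6, -13.3]
 fixN z(x) [-14.5, -10.5, -9.2, -8.6, -8.6, -9.2, -10.4, -12.0]
 fixS z(x) [-14.5, -10.6, -9.2, -8.7, -8.7, -9.2, -10.3, -12.1]
cover rel TCP x -0.0010 y -0.0004 zerr -0.0025 yaw 0.146
x off mm: cover barrel (np.float64(0.63), np.float64(0.1)) fix N (np.float64(1.72), np.float64(0.1)) fix S (np.float64(1.6), np.float64(0.11))
29.15 [0.4974 0.2193 0.0664] [-0.62 -1.65 12.5 ] [-0.1   0.28 -0.04]
[-0.0003 -0.0012 -0.001  -0.0005 -0.0002 -0.0004]
```

Rim contact is firm: 12.5 N against about 7 N from the springs, and level. Depth puts the bore slightly below nominal at this push, so I'll ease back a little, check, and hand in.

Run:
```python
from cmp import *
from bench import manip
Y=np.radians(17.2)
def st():
    f=manip.current_force(); print(round(manip.current_time(),2),manip.current_ee_pos().round(4),f.round(2),manip.current_ft_torque().round(2)); return f
ex=np.array([np.cos(Y),np.sin(Y),0])
p=np.array([.4977,.2194,.0657])-.00135*ex
manip.move_l(p,max_speed=.02); manip.dwell(.5); st()
shot("t1"); an("t1",manip.current_ee_pos(),Y); compare("t1",manip.current_ee_pos(),manip.current_tcp_rot(),"pics/t1f.png",0)
print(manip.current_grip_width(), manip.current_joint_vel().round(4))
manip.grab_frame("top")
for k in ["sand_block","rubber_block","club_head_1","hinge_pin"]: print(k,[(np.round(o["at"],3).tolist(),round(o["confidence"],2)) for o in manip.look_for("top",k)[:3]])
```

```text
29.9 [0.4974 0.2193 0.0665] [ 0.39 -0.52  9.68] [-0.02  0.05  0.01]
t1 plate z -0.0124 slope x,y mrad [0.6 0.2]
 cover barrel z(x) [-9.3, -9.4, -9.4, -9.4, -9.8, -10.3, -11.8, -13.1]
 fixN z(x) [-14.5, -10.7, -9.2, -8.6, -8.6, -9.3, -10.4, -11.9]
 fixS z(x) [-14.6, -10.6, -9.4, -8.7, -8.7, -9.3, -10.5, -11.9]
cover rel TCP x -0.0010 y -0.0004 zerr -0.0025 yaw 0.151
x off mm: cover barrel (np.float64(0.63), np.float64(0.12)) fix N (np.float64(1.69), np.float64(0.1)) fix S (np.float64(1.53), np.float64(0.12))
0.14130186976637732 [ 0.0009 -0.0002 -0.0004  0.002  -0.0006 -0.0012]
sand_block [([0.721, -0.11, 0.028], 0.88)]
rubber_block [([0.728, 0.019, 0.021], 0.63)]
club_head_1 [([0.679, 0.354, 0.029], 0.79)]
hinge_pin []
```

View pics/t1f.png

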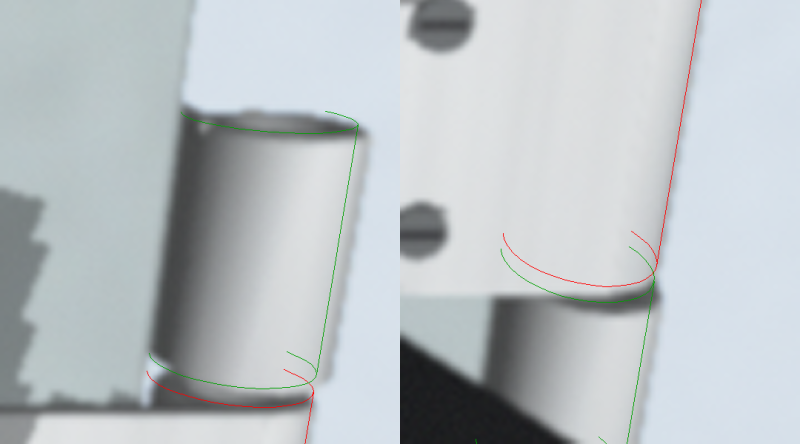

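Run:
```python
from cmp import *
from bench import manip
Y=np.radians(17.2)
ex=np.array([np.cos(Y),np.sin(Y),0])
p=np.array([.4977,.2194,.0660])-.0013*ex
manip.move_l(p,max_speed=.02); manip.dwell(.6)
F=np.mean([manip.current_force() for _ in range(1)],0)
print(manip.current_time(),manip.current_ee_pos().round(4),F.round(2),manip.current_ft_torque().round(2))
shot("u1"); an("u1",manip.current_ee_pos(),Y)
manip.sign_off()
```

```text
31.05 [0.4973 0.2193 0.0666] [-0.45  0.41  7.89] [ 0.03  0.02 -0.03]
u1 plate z -0.0124 slope x,y mrad [2.5 0.3]
 cover barrel z(x) [-9.2, -9.1, -9.2, -9.1, -9.5, -10.2, -11.6, -12.8]
 fixN z(x) [-14.8, -10.9, -9.5, -8.9, -8.8, -9.2, -10.4, -12.0]
 fixS z(x) [-14.8, -10.9, -9.6, -8.9, -8.7, -9.5, -10.5, -12.0]
the job is handed in; nothing more can be done
```

I set the cover on the fixture with its barrel between the fixture's two barrels, pressed it home, and handed the job in at about 31 s. The gripper still holds it down by the handle at 120 N grip effort.

**Pressing:** the first presses tilted the cover by up to about 19 mrad, because the loaded arm drifted outward and pulled the handle sideways. I backed off onto the lifters, then moved the hand back under load until the side force and tilt vanished.

**Last checks:**

| Check | Reading | Limit |
|---|---|---|
| Tilt | about 2.5 mrad (wrist depth image) | 40 mrad |
| Side force | under 1 N | – |
| Push on the tool | 7.9 N upward, about the 7 N expected at home (springs minus cover weight) | – |
| Bore offset across | about 0.5 mm | 2 mm |
| Bore offset along | about 0.5 mm | 4 mm |
| Yaw between cover and jaws | 0.15° | 2.3° (0.04 rad) between cover and fixture |

**What disagreed or was not confirmed:**
- **Bore height:** the depth images put the cover's bore about 0.7–1 mm below the fixture's. If the cover lies on the rim as described, it should be 0. Either value is within the 2 mm limit.
- **Seating:** 7.9 N leaves only about 1 N of clear rim contact. It went to 12.5 N on a slightly deeper push just before, so the rim had been reached.
- **Hinge pin:** the detector did not find it in the last top picture. It was in its place in a side picture about 4 s before hand-in. The sand block, eraser and club head were detected within a few millimetres of where they started.

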